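# Close up the clay and clear the modelling desk

## Robot

A 7-joint arm with a two-finger parallel gripper is mounted at the origin on the work surface. World frame = base frame: x ahead of the robot, y to its left, z up, the work surface at z = 0. Lengths are in m, angles in rad, forces in N, time in s.
With the tool pointing down it reaches from about 0.4 to 0.9 m from the base axis. Payload 5.6 kg.
Tool frame: the origin (TCP) lies between the finger pads; the fingertips stand 22 mm ahead of it and the grasp point (between the pads) lies 3 mm ahead of it; z points along the fingers, y is the direction in which the jaws open and shut (so a half turn about z gives the same grasp; the last joint's range is limited). The gripper opens to 92 mm and grips with 3 to 60 N. Pads are 20 mm wide; open, the fingers measure 128 mm over their backs; the gripper's body (75 mm by 189 mm) begins 69 mm behind the grasp point.
Start: joints at [-1.256, 0.468, -0.012, 1.603, 0.006, 1.071, -0.056], TCP at [0.228, 0.609, 0.237] pointing down, gripper open.
Joint ranges: [-2.53, 2.53], [-0.31, 2.02], [-1.57, 1.55], [0.28, 2.44], [-1.29, 4.43], [0.15, 1.84], [-2.92, 2.92]. Speed limits (rad/s): [2.57, 2.57, 3.14, 3.14, 3.14, 3.14, 3.14].

## Interface

Orientations are given as [roll, pitch, yaw] about the fixed x, y, z axes, in that order (R = Rz(yaw) Ry(pitch) Rx(roll)).
In Python, from workcell import arm, eyes, spotter gives the robot as it stands.
- The arm moves only by the shell command python3 -m pendant 'ROWS' [FORCE]. ROWS is JSON, a list that holds one entry, the list of rows, each a list of 7 numbers: the shift along the world's x, y, z in mm, then the turn, a rotation vector about the world's x, y, z in degrees, then the opening in per cent of the stroke, from 0 (shut) to 100 (fully open). In form: [[[x, y, z, ax, ay, az, claw], ...]]. A call has 1 to 8 rows; each row shifts and turns the commanded pose from where the row before left it; what a row does not reach is not made up. A row lasts 1/10 s, in which the tool goes at most 50 mm and 8.59 degrees, less where a joint would pass 70% of its speed; a pose out of reach is approached as far as the arm can. A call is refused whole if a number of a shift passes 50 or a number of a turn 8.59, either way. A call with a gripper value outside its range is refused whole. The fingers move at their own pace and stop on an object; FORCE is the grip in N (left out, the last holds). Time passes only in rows, so rows that do not move let the fingers close. It gives the time, the measured TCP pose, the force and the opening at its end, in the units of the state.
- arm.observe(): the state, without advancing time (a new reading comes with each control period).
- eyes.grab_frame(name): name is "scene" or "top" or "wrist"; returns the picture (384x512x3 uint8, blue, green, red); there is no depth.
- eyes.calibration(name): a dict with "mtx" (3x3 intrinsics, pixels), "world_to_cam" (4x4, takes a point from world to camera coordinates). Camera axes: x right, y down, z forward; pixel columns grow to the right and rows downward; lengths in m; the calibration is good to about 2 mm. A picture is of the moment at which its call begins: read the wrist's pose just before it. calibration takes no time and is no camera call; for the wrist camera it gives the pose at the moment of the call.
- arm.finish_job(): hands the job in, once; it reports no verdict.
Trained networks look in the newest picture that a camera, given by its name, has taken for a name from the list of things; names that differ only in an ending like _2 or _b are one class to them, and where a whole thing is asked for, a point or a joint stands for the part that bears it (a point fixed in the world has none). Each returns a list of dicts, best first, with "p" (0 to 1); they miss things now and then, are a little off and sometimes report something else, mostly with a low value. They report only what shows in the picture. A call takes as long as a camera call.
- spotter.recognise(camera, name): "box" ([left, top, width, height] in pixels, round what is visible of it).
The state is a dict: "t": time; "joints": joint angles; "qvel": joint speeds; "effort": joint torques, N m; "tcp_pos": TCP position; "ee_rot": TCP orientation; "force": force on the tool from outside, world axes, zero at the start; "ft_torque": the same for the moment, N m; "gripper_width": opening from 0.0 (shut) to 1.0 (fully open).
Only numpy, scipy, OpenCV 4.12 (cv2) and the standard library are available. Lean on these libraries where they do the work, as an engineer would, in place of code of your own. Each camera call takes 0.05 s, during which the arm holds its last target.

## Task

Pack up the modelling desk: put the white lid fully home on the big open clay tub, then stack every closed clay tub on top of it in one straight tower, in any order, each with its four feet down in the corner pockets of the lid below. Lay all the modelling tools in the open drawer of the organiser and push the drawer fully shut. Leave the clay bear, the water bottle and the loudspeaker where they are.

Things in the scene. Friction and masses are not known exactly. Their poses are not given: they have to be found in the camera images.
- big_tub_rim (a point): centre of the open mouth of the big clay tub, level with its rim, 70 mm above its underside. The tub is a milky-white straight-walled open box 96 (x) x 58 (y) x 70 mm high, walls 3 mm (mouth 90 x 52 mm), filled to 43 mm with pale clay, 0.55 kg, standing loose on the desk with its lid off; z up
- big_lid_mid (a point): white lid of the big tub, right way up on the desk, 100 (x) x 62 (y) x 14 mm, 50 g. Point: its centre, 7 mm above its underside. Lowest 6 mm: plug 86 x 48 mm that drops into the mouth; above it an 8 mm plate that rests on the rim, overhanging 2 mm (point then 1 mm above the rim). Either way round. Top: four corner pockets 16 mm square, 4 deep, at x +-39, y +-20 mm
- tub_orange_mid (a point): closed clay tub with orange lid (one solid piece) and reddish clay, 100 (x) x 62 (y) x 50 mm high, 0.14-0.28 kg; may be absent. Point: its centre, 25 mm above the foot soles. Lid pockets as on the white lid (16 mm square, 4 deep, at x +-39, y +-20 mm); four domed feet under it at the same x, y, 11 mm across, 5 mm high. Standing in another tub's pockets its centre is 46 mm above that tub's, on the white lid 28 mm above the lid's point
- tub_green_mid (a point): closed clay tub with green lid (one solid piece) and pale clay, 100 (x) x 62 (y) x 50 mm high, 0.14-0.28 kg; may be absent. Point: its centre, 25 mm above the foot soles. Lid pockets as on the white lid (16 mm square, 4 deep, at x +-39, y +-20 mm); four domed feet under it at the same x, y, 11 mm across, 5 mm high. Standing in another tub's pockets its centre is 46 mm above that tub's, on the white lid 28 mm above the lid's point
- tub_yellow_mid (a point): closed clay tub with yellow lid (one solid piece) and grey clay, 100 (x) x 62 (y) x 50 mm high, 0.14-0.28 kg; may be absent. Point: its centre, 25 mm above the foot soles. Lid pockets as on the white lid (16 mm square, 4 deep, at x +-39, y +-20 mm); four domed feet under it at the same x, y, 11 mm across, 5 mm high. Standing in another tub's pockets its centre is 46 mm above that tub's, on the white lid 28 mm above the lid's point
- needle_tool_mid (a point): needle tool, pale wooden handle, brass collar and thin steel needle; square-section handle 90 mm long (its x), 12 x 12 mm, with a thin working end 46 mm long beyond the handle's +x end; 35 g. Point: centre of the handle, 6 mm above what it lies on. May be absent
- loop_tool_mid (a point): loop tool, red handle and a small steel wire loop; square-section handle 90 mm long (its x), 12 x 12 mm, with a thin working end 46 mm long beyond the handle's +x end; 35 g. Point: centre of the handle, 6 mm above what it lies on. May be absent
- ball_tool_mid (a point): ball tool, dark steel handle with bright bands and a small steel ball at the end; square-section handle 90 mm long (its x), 12 x 12 mm, with a thin working end 46 mm long beyond the handle's +x end; 35 g. Point: centre of the handle, 6 mm above what it lies on. May be absent
- drawer (a joint): opening in m of the drawer of the low white desk organiser (260 deep x 240 wide x 80 mm high, fixed, front towards the robot): 0 shut, 0.15 to 0.172 at the start, 0.18 at most; it slides with about 1 N of friction, stays where it is left and has no catch
- drawer_floor (a point): point on the drawer's inner floor (22 mm above the desk), midway across, 40 mm behind the front inner wall; moves with the drawer; x points the way it shuts, z up. Inside 215 (x) x 198 (y) mm, walls 36 mm high. From the front inner wall the free length seen from above is the drawer's opening less 6 mm; the rest is under the organiser's top
- drawer_handle (a point): middle of the steel bar handle on the drawer's pale wooden front, moves with the drawer; the bar is level, along y, 120 mm long, 35 mm out from the front, 11 mm thick; x points the way it shuts. Push on the bar or front
- clay_bear_mid (a point): small pale clay bear left to dry, about 65 mm wide and 80 mm tall, fragile bystander; point 35 mm above its base
- water_bottle_mid (a point): clear water bottle, 56 mm across, 120 mm tall, bystander; point 60 mm above its base
- loudspeaker_mid (a point): small black loudspeaker, 75 x 70 x 120 mm, bystander; point 60 mm above its base

How it is judged:
On the way:
1. the lid is fully home on the upright big tub, with none of the closed tubs stacked on it yet (z of big_lid_mid in the frame of big_tub_rim between -0.001 and 0.003 m and x of big_lid_mid in the frame of big_tub_rim between -0.0045 and 0.0045 m and y of big_lid_mid in the frame of big_tub_rim between -0.0045 and 0.0045 m and angle between the x axis of big_lid_mid and the x axis of big_tub_rim, either way round below 0.1 rad and angle between the z axis of big_lid_mid and the z axis of big_tub_rim, either way round below 0.06 rad and angle between big_tub_rim's own z axis and vertical below 0.06 rad and not (horizontal distance between tub_orange_mid and big_lid_mid below 0.02 m) and not (horizontal distance between tub_green_mid and big_lid_mid below 0.02 m) and not (horizontal distance between tub_yellow_mid and big_lid_mid below 0.02 m)), for 0.2 s.
At the end, for the whole second after the job is handed in: Lid home on the upright big tub; each closed tub at rest with its feet in the pockets of the lid below (within 4.5 mm sideways, 2 mm in height, 0.1 rad in yaw, 0.06 rad level), all in one tower; each tool in the drawer below its rim; drawer open less than 4 mm (z of big_lid_mid in the frame of big_tub_rim between -0.001 and 0.003 m and x of big_lid_mid in the frame of big_tub_rim between -0.0045 and 0.0045 m and y of big_lid_mid in the frame of big_tub_rim between -0.0045 and 0.0045 m and angle between the x axis of big_lid_mid and the x axis of big_tub_rim, either way round below 0.1 rad and angle between the z axis of big_lid_mid and the z axis of big_tub_rim, either way round below 0.06 rad and angle between big_tub_rim's own z axis and vertical below 0.06 rad and ((z of tub_orange_mid in the frame of big_lid_mid between 0.026 and 0.03 m and x of tub_orange_mid in the frame of big_lid_mid between -0.0045 and 0.0045 m and y of tub_orange_mid in the frame of big_lid_mid between -0.0045 and 0.0045 m and angle between the x axis of tub_orange_mid and the x axis of big_lid_mid, either way round below 0.1 rad and angle between the z axis of tub_orange_mid and the z axis of big_lid_mid, either way round below 0.06 rad) or (z of tub_orange_mid in the frame of tub_green_mid between 0.044 and 0.048 m and x of tub_orange_mid in the frame of tub_green_mid between -0.0045 and 0.0045 m and y of tub_orange_mid in the frame of tub_green_mid between -0.0045 and 0.0045 m and angle between the x axis of tub_orange_mid and the x axis of tub_green_mid, either way round below 0.1 rad and angle between the z axis of tub_orange_mid and the z axis of tub_green_mid, either way round below 0.06 rad) or (z of tub_orange_mid in the frame of tub_yellow_mid between 0.044 and 0.048 m and x of tub_orange_mid in the frame of tub_yellow_mid between -0.0045 and 0.0045 m and y of tub_orange_mid in the frame of tub_yellow_mid between -0.0045 and 0.0045 m and angle between the x axis of tub_orange_mid and the x axis of tub_yellow_mid, either way round below 0.1 rad and angle between the z axis of tub_orange_mid and the z axis of tub_yellow_mid, either way round below 0.06 rad)) and ((z of tub_green_mid in the frame of big_lid_mid between 0.026 and 0.03 m and x of tub_green_mid in the frame of big_lid_mid between -0.0045 and 0.0045 m and y of tub_green_mid in the frame of big_lid_mid between -0.0045 and 0.0045 m and angle between the x axis of tub_green_mid and the x axis of big_lid_mid, either way round below 0.1 rad and angle between the z axis of tub_green_mid and the z axis of big_lid_mid, either way round below 0.06 rad) or (z of tub_green_mid in the frame of tub_orange_mid between 0.044 and 0.048 m and x of tub_green_mid in the frame of tub_orange_mid between -0.0045 and 0.0045 m and y of tub_green_mid in the frame of tub_orange_mid between -0.0045 and 0.0045 m and angle between the x axis of tub_green_mid and the x axis of tub_orange_mid, either way round below 0.1 rad and angle between the z axis of tub_green_mid and the z axis of tub_orange_mid, either way round below 0.06 rad) or (z of tub_green_mid in the frame of tub_yellow_mid between 0.044 and 0.048 m and x of tub_green_mid in the frame of tub_yellow_mid between -0.0045 and 0.0045 m and y of tub_green_mid in the frame of tub_yellow_mid between -0.0045 and 0.0045 m and angle between the x axis of tub_green_mid and the x axis of tub_yellow_mid, either way round below 0.1 rad and angle between the z axis of tub_green_mid and the z axis of tub_yellow_mid, either way round below 0.06 rad)) and ((z of tub_yellow_mid in the frame of big_lid_mid between 0.026 and 0.03 m and x of tub_yellow_mid in the frame of big_lid_mid between -0.0045 and 0.0045 m and y of tub_yellow_mid in the frame of big_lid_mid between -0.0045 and 0.0045 m and angle between the x axis of tub_yellow_mid and the x axis of big_lid_mid, either way round below 0.1 rad and angle between the z axis of tub_yellow_mid and the z axis of big_lid_mid, either way round below 0.06 rad) or (z of tub_yellow_mid in the frame of tub_orange_mid between 0.044 and 0.048 m and x of tub_yellow_mid in the frame of tub_orange_mid between -0.0045 and 0.0045 m and y of tub_yellow_mid in the frame of tub_orange_mid between -0.0045 and 0.0045 m and angle between the x axis of tub_yellow_mid and the x axis of tub_orange_mid, either way round below 0.1 rad and angle between the z axis of tub_yellow_mid and the z axis of tub_orange_mid, either way round below 0.06 rad) or (z of tub_yellow_mid in the frame of tub_green_mid between 0.044 and 0.048 m and x of tub_yellow_mid in the frame of tub_green_mid between -0.0045 and 0.0045 m and y of tub_yellow_mid in the frame of tub_green_mid between -0.0045 and 0.0045 m and angle between the x axis of tub_yellow_mid and the x axis of tub_green_mid, either way round below 0.1 rad and angle between the z axis of tub_yellow_mid and the z axis of tub_green_mid, either way round below 0.06 rad)) and x of needle_tool_mid in the frame of drawer_floor between -0.043 and 0.177 m and y of needle_tool_mid in the frame of drawer_floor between -0.105 and 0.105 m and z of needle_tool_mid in the frame of drawer_floor between -0.002 and 0.034 m and x of loop_tool_mid in the frame of drawer_floor between -0.043 and 0.177 m and y of loop_tool_mid in the frame of drawer_floor between -0.105 and 0.105 m and z of loop_tool_mid in the frame of drawer_floor between -0.002 and 0.034 m and x of ball_tool_mid in the frame of drawer_floor between -0.043 and 0.177 m and y of ball_tool_mid in the frame of drawer_floor between -0.105 and 0.105 m and z of ball_tool_mid in the frame of drawer_floor between -0.002 and 0.034 m and value of joint drawer below 0.004 m and linear speed of each of tub_orange, tub_green, tub_yellow, big_lid below 0.03 m/s); the robot touches nothing.
It fails at once if the clay bear, water bottle or loudspeaker is moved more than 25 mm or tipped ((distance of clay_bear_mid from where it was at the start of the episode above 0.025 m or angle between clay_bear_mid's own z axis and vertical above 0.35 rad) or (distance of water_bottle_mid from where it was at the start of the episode above 0.025 m or angle between water_bottle_mid's own z axis and vertical above 0.35 rad) or (distance of loudspeaker_mid from where it was at the start of the episode above 0.025 m or angle between loudspeaker_mid's own z axis and vertical above 0.35 rad)).
Of tub_orange, tub_green, tub_yellow only 2 to 3 are there at a start; the rules pass over those that are not, and their reading is None.
Of needle_tool, loop_tool, ball_tool only 2 to 3 are there at a start; the rules pass over those that are not, and their reading is None.
At some moment in a run one of big_lid, tub_orange, tub_green, tub_yellow, needle_tool, loop_tool, ball_tool may be knocked a few centimetres aside while the robot is not near it.
It also fails if it takes over 210 s, if anything falls off the work surface, if the arm or the gripper's body presses on something with over 40 N, if the wrist force passes 120 N, or if a joint passes its speed limit or range.

## Working session

There is one attempt and no reset: what is moved stays moved. The work goes in short steps, Python scripts to look and compute and a shell command to move; the robot and the scene stay as the last step left them, time stands still between calls to the robot, and variables do not carry over. Pictures are saved under pics/ and viewed, and the job is handed in when it is done.

```bash
ls; mkdir -p pics; python3 - <<'E'
from workcell import arm, eyes, spotter
import cv2
print(arm.observe())
for n in ["scene","top","wrist"]:
    cv2.imwrite(f"pics/a_{n}.png",eyes.grab_frame(n))
    c=eyes.calibration(n); print(n,c)
E
```

```text
pics
{'t': 0.0, 'joints': array([-1.2559958 ,  0.46835125, -0.01159181,  1.60362851,  0.00601664,
        1.07138023, -0.05630285]), 'qvel': array([-0.00143611, -0.00046105,  0.00030968, -0.00022147, -0.00060676,
       -0.00026117,  0.00054795]), 'effort': array([ 6.27498357e-04, -5.20564234e+01, -1.25261029e-02, -2.43747211e+01,
       -5.68050763e-02,  1.72212627e-02,  1.48899830e-04]), 'tcp_pos': array([0.22752361, 0.60829954, 0.23565511]), 'ee_rot': array([-3.13986511e+00,  1.41576724e-04,  2.78372361e+00]), 'force': array([-0.09689235, -0.35788308,  0.13242615]), 'ft_torque': array([-0.00114077, -0.00845832, -0.00484107]), 'gripper_width': 1.0035470894966678}
scene {'mtx': array([[472.16647151,   0.        , 251.06430494],
       [  0.        , 472.16647151, 192.74205258],
       [  0.        ,   0.        ,   1.        ]]), 'world_to_cam': array([[ 0.30407839,  0.95264293, -0.00278845, -0.24408299],
       [ 0.72275328, -0.23260377, -0.65078659, -0.34764474],
       [-0.62061585,  0.19587477, -0.75925558,  1.56256114],
       [ 0.        ,  0.        ,  0.        ,  1.        
[... 164 characters left out ...]
   ]]), 'world_to_cam': array([[ 0.01465845, -0.99988839, -0.00288763,  0.07724806],
       [-0.9821067 , -0.01385536, -0.18781496,  0.61844416],
       [ 0.18775399,  0.00558904, -0.98220018,  1.12376928],
       [ 0.        ,  0.        ,  0.        ,  1.        ]])}
wrist {'mtx': array([[298.47238435,   0.        , 256.6730982 ],
       [  0.        , 298.47238435, 189.74773436],
       [  0.        ,   0.        ,   1.        ]]), 'world_to_cam': array([[ 0.35036395,  0.93661297, -0.00111815, -0.64902607],
       [ 0.90078758, -0.33663505,  0.27433298, -0.03008475],
       [ 0.25656742, -0.0971236 , -0.96163411,  0.39160663],
       [ 0.        ,  0.        ,  0.        ,  1.        ]])}
```

View pics/a_scene.png

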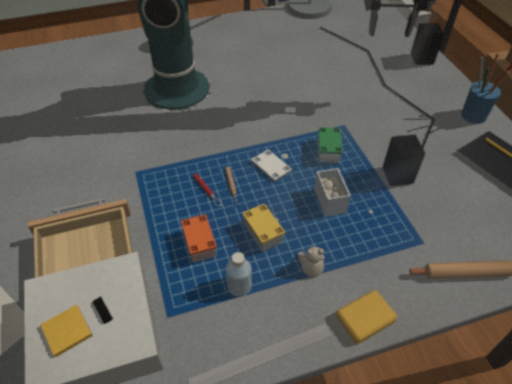

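View pics/a_top.png

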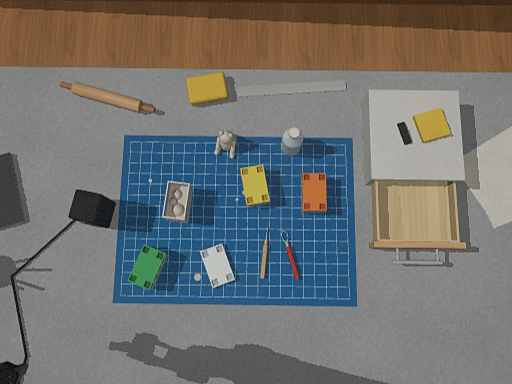

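View pics/a_wrist.png

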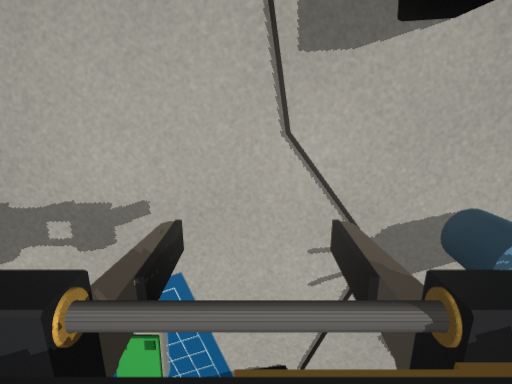

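```bash
python3 - <<'E'
import cv2
im=cv2.imread("pics/a_top.png")
cv2.imwrite("pics/z1.png",cv2.resize(im[120:310,110:310],None,fx=3.9,fy=3.1*1,interpolation=cv2.INTER_CUBIC)[:589])
im=im[70:290,210:470]
cv2.imwrite("pics/z2.png",cv2.resize(im,None,fx=2.7,fy=2.7,interpolation=cv2.INTER_CUBIC))
E
cat > h.py <<'E'
import numpy as np, cv2
from workcell import arm, eyes, spotter
def ray(cal,uv):
    K=cal["mtx"];T=cal["world_to_cam"];R=T[:3,:3];c=-R.T@T[:3,3]
    uv=np.atleast_2d(np.asarray(uv,float))
    d=(np.linalg.inv(K)@np.c_[uv,np.ones(len(uv))].T).T@R
    return c,d
def bp(cal,uv,z):
    c,d=ray(cal,uv); s=(z-c[2])/d[:,2]
    return c+d*s[:,None]
def proj(cal,P):
    P=np.atleast_2d(P); T=cal["world_to_cam"]; q=P@T[:3,:3].T+T[:3,3]; q=q@cal["mtx"].T
    return q[:,:2]/q[:,2:]
def shot(n,name):
    cal=eyes.calibration(n); s=arm.observe(); im=eyes.grab_frame(n); cv2.imwrite(f"pics/{name}.png",im)
    return im,cal,s
def st():
    s=arm.observe(); print("t %.1f tcp %s rpy %s F %s w %.3f"%(s["t"],np.round(s["tcp_pos"]*1000,1),np.round(np.degrees(s["ee_rot"]),2),np.round(s["force"],1),s["gripper_width"]))
    return s
def model(cal,x,y,z,yawdeg,pts):
    """project object-frame points (N,3) m at pose"""
    a=np.radians(yawdeg);R=np.array([[np.cos(a),-np.sin(a),0],[np.sin(a),np.cos(a),0],[0,0,1]])
    return proj(cal,np.asarray(pts)@R.T+np.array([x,y,z]))
E
```

```text
(no output)
```

View pics/z1.png

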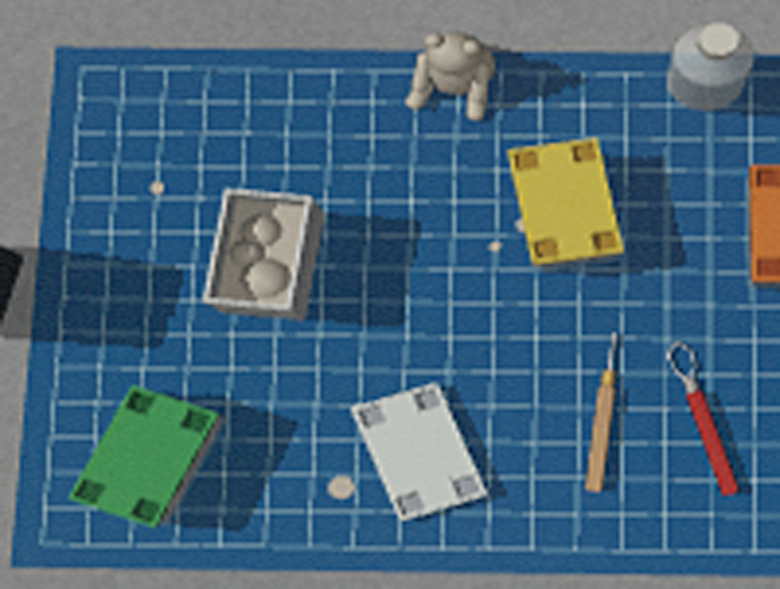

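View pics/z2.png

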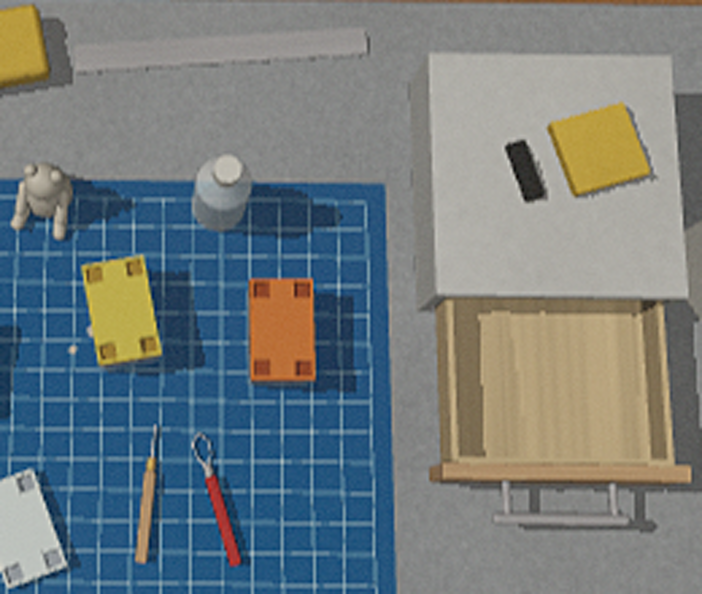

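```bash
cat > top.py <<'E'
from h import *
def rectfit(cal,mask,z):
    n,l,s,c=cv2.connectedComponentsWithStats(mask.astype(np.uint8)); k=1+np.argmax(s[1:,4]); m=(l==k)
    v,u=np.nonzero(m)
    P=bp(cal,np.c_[u,v],z)[:,:2]*1000
    (cx,cy),(w,h),a=cv2.minAreaRect(P.astype(np.float32))
    if w<h: w,h,a=h,w,a+90
    a=(a+90)%180-90
    return dict(c=np.round([cx,cy],1),wh=np.round([w,h],1),yaw=round(a,1),mean=np.round(P.mean(0),1),n=len(u))
R={"orange":((5,14),160,90),"yellow":((22,32),140,90),"green":((50,75),120,60)}
def tops(im,cal):
    hsv=cv2.cvtColor(im,cv2.COLOR_BGR2HSV).astype(int); roi=np.zeros(im.shape[:2],bool); roi[130:310,110:357]=1
    for k,((a,b),s,v) in R.items():
        m=(hsv[...,0]>=a)&(hsv[...,0]<=b)&(hsv[...,1]>s)&(hsv[...,2]>v)&roi
        print(k,rectfit(cal,m,0.050))
    m=(hsv[...,1]<60)&(hsv[...,2]>130)&roi; m[:235]=0
    print("lid",rectfit(cal,m,0.014))
    m=((hsv[...,0]<5)|(hsv[...,0]>172))&(hsv[...,1]>150)&roi;m[:225]=0
    print("loop handle",rectfit(cal,m,0.012))
    m=(hsv[...,0]>5)&(hsv[...,0]<24)&(hsv[...,1]>80)&roi;m[:225]=0
    print("needle handle",rectfit(cal,m,0.012))
if __name__=="__main__":
    im=cv2.imread("pics/a_top.png"); cal=eyes.calibration("top"); tops(im,cal)
    z1=lambda p:[(110+a/3.9,120+b/3.1) for a,b in p]
    rim=bp(cal,z1([(225,188),(320,196),(297,308),(205,300)]),0.070)*1000
    print("rim",np.round(rim,1),rim.mean(0))
    z2=lambda p:[(210+a/2.7,70+b/2.7) for a,b in p]
    print("handle",bp(cal,z2([(496,520),(628,520)]),0.045))
    print("front",bp(cal,z2([(432,470),(690,470)]),0.065))
    print("bottle",bp(cal,z2([(228,165)]),0.12),"spk",bp(cal,[(90,209)],.1))
    print("orgfront",bp(cal,z2([(432,300),(688,295)]),0.08))
    print("bear",bp(cal,z2([(45,190)]),0.06))
E
python3 top.py
```

```text
orange {'c': array([629.5, -72.8]), 'wh': array([96.9, 61.3]), 'yaw': 1.2, 'mean': array([628.9, -72.9]), 'n': 851}
yellow {'c': array([646.8,  83.8]), 'wh': array([98.5, 60.7]), 'yaw': 10.7, 'mean': array([646.5,  83.8]), 'n': 745}
green {'c': array([429.5, 356.4]), 'wh': array([99. , 62.1]), 'yaw': -21.3, 'mean': array([429. , 356.2]), 'n': 928}
lid {'c': array([436.7, 180. ]), 'wh': array([103.2,  63.2]), 'yaw': 20.7, 'mean': array([436.3, 179.8]), 'n': 894}
loop handle {'c': array([447.1, -18.4]), 'wh': array([86.5, 10.9]), 'yaw': 16.9, 'mean': array([446.7, -18.6]), 'n': 138}
needle handle {'c': array([456.1,  56.7]), 'wh': array([98.4, 10.1]), 'yaw': -5.5, 'mean': array([455. ,  56.8]), 'n': 144}
rim [[649.9 309.5  70. ]
 [643.9 245.9  70. ]
 [549.3 257.2  70. ]
 [555.1 317.9  70. ]] [599.53326976 282.60085114  70.        ]
handle [[ 0.44861579 -0.27564853  0.045     ]
 [ 0.45043489 -0.40074483  0.045     ]]
front [[ 0.49339562 -0.211517    0.065     ]
 [ 0.49688914 -0.45369793  0.065     ]]
bottle [[ 0.77196319 -0.01574525  0.12      ]] spk [[0.56790618 0.4943011  0.1       ]]
orgfront [[ 0.65374761 -0.2131571   0.08      ]
 [ 0.66204452 -0.45701602  0.08      ]]
bear [[0.76421144 0.15972163 0.06      ]]
```

```bash
python3 - <<'E'
from h import *
s=st(); cal=eyes.calibration("wrist"); T=cal["world_to_cam"]
c=-T[:3,:3].T@T[:3,3]
from scipy.spatial.transform import Rotation as Ro
R=Ro.from_euler('xyz',s["ee_rot"]).as_matrix()
print("cam in tool",R.T@(c-s["tcp_pos"])*1000, "cam z in tool",R.T@T[2,:3])
for d in (0.0,0.022,0.1,0.2): print(d,proj(cal,s["tcp_pos"]+R[:,2]*d))
E
python3 -m pendant '[[[18,-36,-5,0,0,4,100],[18,-36,-5,0,0,4,100],[18,-36,-5,0,0,4,100],[18,-36,-5,0,0,4,100],[18,-36,-5,0,0,4,100],[18,-36,-5,0,0,4,100],[18,-36,-5,0,0,4,100],[18,-36,-5,0,0,4,100]]]'
```

```text
t 0.1 tcp [227.6 608.4 235.9] rpy [-179.92    0.    159.49] F [-0.5  0.5 -0.1] w 1.001
cam in tool [  78.44322444   -0.32926065 -148.22977088] cam z in tool [-2.74256439e-01  1.79016496e-04  9.61656578e-01]
0.0 [[257.22467334 253.02711479]]
0.022 [[257.15464632 236.07588651]]
0.1 [[256.99811908 198.1858133 ]]
0.2 [[256.89382792 172.94037043]]
t: 0.95
tcp_pos: [0.3721, 0.3192, 0.1964]
ee_rot: [-3.142, 0.0, -2.938]
force: [0.5, -0.2, -0.1]
gripper_width: 1.001
```

```bash
python3 -m pendant '[[[16,-35,-5,0,0,2.5,100],[16,-35,-5,0,0,2.5,100],[16,-35,-5,0,0,2.5,100],[16,-35,-5,0,0,1.5,100],[0,0,0,0,0,0,100],[0,0,0,0,0,0,100]]]'; python3 - <<'E'
from h import *
st(); shot("wrist","w1")
E
```

```text
t: 1.55
tcp_pos: [0.4357, 0.1802, 0.1764]
ee_rot: [3.141, -0.0, -2.786]
force: [-0.6, 0.2, -0.4]
gripper_width: 1.002
t 1.6 tcp [435.7 180.2 176.4] rpy [ 1.7999e+02 -3.0000e-02 -1.5965e+02] F [-0.6  0.2 -0.4] w 1.002
```

View pics/w1.png

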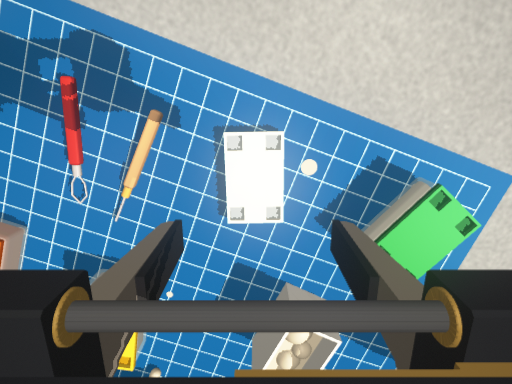

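```bash
cat > wr.py <<'E'
from h import *
from scipy.spatial.transform import Rotation as Ro
def wfit(im,cal,mask,z,seed,s):
    n,l,stt,c=cv2.connectedComponentsWithStats(mask.astype(np.uint8),connectivity=4)
    d=[(np.hypot(*(c[i]-seed)),i) for i in range(1,n) if stt[i,4]>250]; k=min(d)[1]
    v,u=np.nonzero(l==k)
    P=bp(cal,np.c_[u,v],z)[:,:2]*1000
    (cx,cy),(w,h),a=cv2.minAreaRect(P.astype(np.float32))
    if w<h: w,h,a=h,w,a+90
    a=(a+90)%180-90
    t=s["tcp_pos"]*1000; ty=np.degrees(s["ee_rot"][2]); 
    # robust: centroid
    print("rect c %s wh %s yaw %.1f | mean %s n %d | d from tcp: rect %s mean %s dyaw %.1f"%(np.round([cx,cy],1),np.round([w,h],1),a,np.round(P.mean(0),1),len(u),np.round([cx-t[0],cy-t[1]],1),np.round(P.mean(0)-t[:2],1),(a-ty+90)%180-90))
    return l==k
E
python3 - <<'E'
from wr import *
im=cv2.imread("pics/w1.png"); cal=eyes.calibration("wrist"); s=st()
hsv=cv2.cvtColor(im,cv2.COLOR_BGR2HSV).astype(int)
m=(hsv[...,1]<60)&(hsv[...,2]>100); m[:,300:]=0
m=cv2.morphologyEx(m.astype(np.uint8),cv2.MORPH_OPEN,np.ones((4,4)))
wfit(im,cal,m,0.014,(255,180),s)
E
```

```text
t 1.6 tcp [435.4 181.3 176.6] rpy [ 1.7997e+02 -1.0000e-02 -1.5951e+02] F [-0.6 -0.2  0.6] w 1.001
rect c [435.1 179.8] wh [101.5  62.5] yaw 21.9 | mean [433.1 179.4] n 5395 | d from tcp: rect [-0.3 -1.6] mean [-2.4 -2. ] dyaw 1.4
```

```bash
python3 -m pendant '[[[0,-1,-40,0,0,1,100],[0,0,-40,0,0,0,100],[0,0,-40,0,0,0,100],[0,0,-20,0,0,0,100],[0,0,-12,0,0,0,100],[0,0,0,0,0,0,100]]]' ; python3 -m pendant '[[[0,0,0,0,0,0,60],[0,0,0,0,0,0,60],[0,0,0,0,0,0,60],[0,0,0,0,0,0,60],[0,0,0,0,0,0,60]]]' 15
```

```text
t: 2.2
tcp_pos: [0.4349, 0.1811, 0.0238]
ee_rot: [3.141, -0.001, -2.764]
force: [0.2, 0.9, -0.6]
gripper_width: 1.002
t: 2.7
tcp_pos: [0.436, 0.18, 0.0251]
ee_rot: [3.141, 0.001, -2.766]
force: [-1.0, -0.2, 3.0]
gripper_width: 0.674
```

```bash
python3 -m pendant '[[[0,0,15,0,0,0,60],[0,0,30,0,0,0,60],[0,0,45,0,0,0,60],[0,0,45,0,0,0,60],[20,5,40,0,0,-4,60],[35,13,0,0,0,-4,60],[35,13,0,0,0,-4,60],[35,13,0,0,0,-4,60]]]';python3 -m pendant '[[[35,13,0,0,0,-4,60],[35,13,0,0,0,-4,60],[35,13,0,0,0,-2.5,60],[35,12,0,0,0,0,60],[0,0,0,0,0,0,60],[0,0,0,0,0,0,60]]]'; python3 - <<'E'
from h import *
st(); shot("wrist","w2")
E
```

```text
t: 3.5
tcp_pos: [0.5619, 0.2242, 0.2003]
ee_rot: [3.141, 0.001, -3.049]
force: [0.4, 0.1, -0.1]
gripper_width: 0.67
t: 4.1
tcp_pos: [0.7002, 0.2745, 0.1981]
ee_rot: [-3.14, -0.002, 3.054]
force: [-1.1, 0.3, -0.8]
gripper_width: 0.672
t 4.1 tcp [700.2 274.5 198.1] rpy [-1.7993e+02 -1.2000e-01  1.7499e+02] F [-1.1  0.3 -0.8] w 0.672
```

View pics/w2.png

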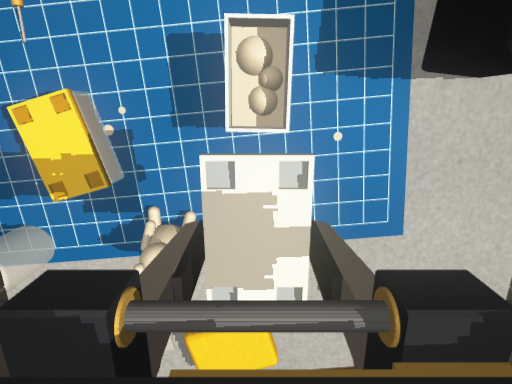

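```bash
python3 - <<'E'
from wr import *
im=cv2.imread("pics/w2.png")
cv2.imwrite("pics/z3.png",cv2.resize(im[0:140,210:310],None,fx=4.2,fy=4.2,interpolation=cv2.INTER_NEAREST))
cal=eyes.calibration("wrist"); s=st(); t=s["tcp_pos"]
hsv=cv2.cvtColor(im,cv2.COLOR_BGR2HSV).astype(int)
m=(hsv[...,0]<85)|(hsv[...,1]<90); m[:,:205]=0;m[:,310:]=0;m[138:]=0
wfit(im,cal,m,0.07,(260,70),s)
g=cv2.cvtColor(im,cv2.COLOR_BGR2GRAY)
for u in (220,250,280,300): 
    col=g[145:165,u].astype(int); k=np.argmax(np.diff(col)); print(u,145+k+1)
for r in (165,180,200): 
    row=g[r].astype(int); a=190+np.argmax(np.diff(row[190:210])); b=300+np.argmin(np.diff(row[300:325])); print(r,a+1,b+1)
P=bp(cal,[(200.5,155.5),(314,155.5)],t[2]-0.011); R=Ro.from_euler('xyz',s["ee_rot"]).as_matrix(); print((P-t)@R*1000)
E
```

```text
t 4.2 tcp [699.7 274.4 198.7] rpy [-1.7995e+02 -1.0000e-01  1.7499e+02] F [ 0.4  0.3 -0.7] w 0.669
rect c [595.6 283.3] wh [108.9  91. ] yaw -2.3 | mean [594.5 284.6] n 8507 | d from tcp: rect [-104.1    8.9] mean [-105.2   10.2] dyaw 2.7
220 155
250 155
280 155
300 155
165 191 314
180 200 318
200 202 312
[[ 52.16984117 -30.25307309  11.12066316]
 [ 52.16855551  30.75666779  11.06857327]]
```

View pics/z3.png

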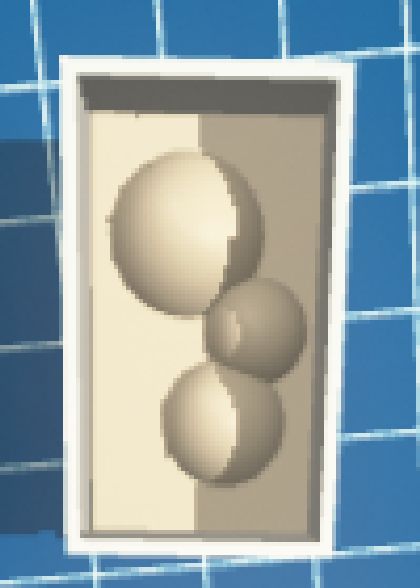

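```bash
python3 - <<'E'
from wr import *
cal=eyes.calibration("wrist"); s=st(); t=s["tcp_pos"];R=Ro.from_euler('xyz',s["ee_rot"]).as_matrix()
uv=[(210+a/4.2-.5,b/4.2-.5) for a,b in [(60,57),(355,64),(330,554),(66,552)]]
P=bp(cal,uv,0.07)*1000; print(np.round(P,1),P.mean(0))
e=P[0]-P[3];f=P[1]-P[2]
for q in (e,f): print(np.linalg.norm(q),np.degrees(np.arctan2(q[1],q[0])))
for q in (P[0]-P[1],P[3]-P[2]): print(np.linalg.norm(q),np.degrees(np.arctan2(-q[0],q[1])))
c=P.mean(0)-t*1000
print("tub centre in tool",c@R, "shift for lid offset 2.2,0.25:",c-R@np.array([2.2,.25,0]))
E
```

```text
t 4.2 tcp [699.7 274.4 198.7] rpy [-1.7995e+02 -1.0000e-01  1.7499e+02] F [ 0.4  0.3 -0.7] w 0.669
[[546.5 260.4  70. ]
 [552.8 318.2  70. ]
 [647.3 307.7  70. ]
 [641.8 250.5  70. ]] [597.0888322 284.2013148  70.       ]
95.89345111140209 174.0410959395872
95.09259969144601 173.65602893191917
58.0971951452419 173.75981959953282
57.4597453059952 174.5574148388123
tub centre in tool [102.87008636   0.88833381 128.90579766] shift for lid offset 2.2,0.25: [-100.47243939    9.33936363 -128.72312783]
```

```bash
python3 -m pendant '[[[-33,3,-10,0,0,-0.8,60],[-33,3,-30,0,0,0,60],[-33.7,3.1,-35,0,0,0,60],[0,0,-20,0,0,0,60],[0,0,-5,0,0,0,60],[0,0,0,0,0,0,60],[0,0,0,0,0,0,60]]]'; python3 - <<'E'
from h import *
st(); 
for n in ("top","scene"):
    im,cal,s=shot(n,"b_"+n)
    c=proj(cal,[0.6,0.283,0.08])[0].astype(int)
    cv2.imwrite(f"pics/bz_{n}.png",cv2.resize(im[c[1]-50:c[1]+50,c[0]-50:c[0]+50],None,fx=5,fy=5,interpolation=cv2.INTER_CUBIC))
E
```

```text
t: 4.85
tcp_pos: [0.6025, 0.2838, 0.1014]
ee_rot: [3.14, 0.003, 3.039]
force: [0.0, -0.4, -0.1]
gripper_width: 0.672
t 4.8 tcp [602.5 283.8 101.4] rpy [1.7992e+02 1.5000e-01 1.7414e+02] F [ 0.  -0.4 -0.1] w 0.672
```

View pics/bz_scene.png

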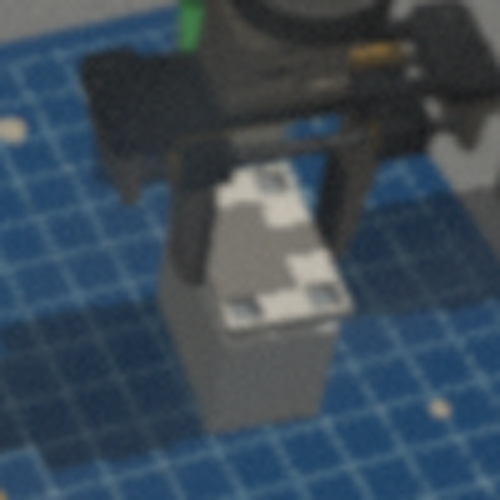

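```bash
python3 -m pendant '[[[-2,0,-3,0,0,0,60],[0,0,-3,0,0,0,60],[0,0,-2,0,0,0,60],[0,0,-1,0,0,0,60],[0,0,0,0,0,0,60]]]';python3 -m pendant '[[[0,0,-1,0,0,0,60],[0,0,-1,0,0,0,60],[0,0,0,0,0,0,60]]]'
```

```text
t: 5.45
tcp_pos: [0.5989, 0.2838, 0.0903]
ee_rot: [-3.141, -0.0, 3.04]
force: [-0.8, -0.5, -0.6]
gripper_width: 0.672
t: 5.75
tcp_pos: [0.5991, 0.284, 0.0892]
ee_rot: [3.141, 0.0, 3.04]
force: [-1.4, -0.7, 4.2]
gripper_width: 0.675
```

```bash
python3 -m pendant '[[[0,0,-1,0,0,0,60],[0,0,0,0,0,0,60],[0,0,0,0,0,0,60]]]'; python3 -m pendant '[[[0,0,0,0,0,0,90],[0,0,0,0,0,0,95],[0,0,0,0,0,0,100],[0,0,0,0,0,0,100],[0,0,30,0,0,0,100],[0,0,40,0,0,0,100],[0,0,40,0,0,0,100]]]';  python3 -m pendant '[[[0,0,0,0,0,0,100]]]'; python3 - <<'E'
from h import *
st(); shot("wrist","w3")
E
```

```text
t: 6.05
tcp_pos: [0.5992, 0.284, 0.0892]
ee_rot: [3.141, 0.0, 3.04]
force: [-3.9, -1.5, 9.2]
gripper_width: 0.673
t: 6.75
tcp_pos: [0.5985, 0.2837, 0.1981]
ee_rot: [-3.141, -0.001, 3.04]
force: [-0.1, 0.8, 1.0]
gripper_width: 1.002
t: 6.85
tcp_pos: [0.6022, 0.2853, 0.2039]
ee_rot: [3.135, 0.009, 3.04]
force: [1.2, -0.2, 0.9]
gripper_width: 0.999
t 6.8 tcp [602.2 285.3 203.9] rpy [179.65   0.51 174.18] F [ 1.2 -0.2  0.9] w 0.999
```

View pics/w3.png

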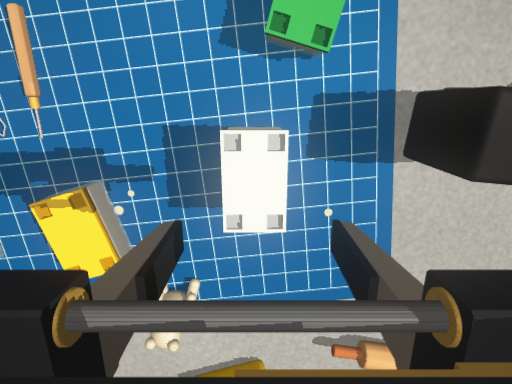

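```bash
python3 -m pendant '[[[0,0,0,0,0,0,100],[0,0,0,0,0,0,100]]]'; cat > wlid.py <<'E'
from wr import *
def lidfit(im,cal,s,z=.078,seed=(256,180),win=(190,330,100,260)):
    g=im.astype(int); m=(im.min(2)>185).astype(np.uint8)
    k=np.zeros_like(m);a,b,c,d=win;k[c:d,a:b]=1;m*=k
    m=cv2.morphologyEx(m,cv2.MORPH_OPEN,np.ones((4,4)))
    return wfit(im,cal,m,z,seed,s)
E
python3 - <<'E'
from wlid import *
s=st(); im,cal,_=shot("wrist","w4"); lidfit(im,cal,s)
im,cal,s=shot("scene","b2"); c=proj(cal,[0.6,0.283,0.05])[0].astype(int)
cv2.imwrite(f"pics/bz2.png",cv2.resize(im[c[1]-40:c[1]+40,c[0]-40:c[0]+40],None,fx=6,fy=6,interpolation=cv2.INTER_CUBIC))
E
```

```text
t: 7.1
tcp_pos: [0.5981, 0.2835, 0.1958]
ee_rot: [-3.14, -0.002, 3.04]
force: [0.3, -0.4, -0.7]
gripper_width: 1.002
t 7.1 tcp [598.1 283.5 195.8] rpy [-1.7991e+02 -1.4000e-01  1.7420e+02] F [ 0.3 -0.4 -0.7] w 1.002
rect c [598. 285.] wh [100.5  62.1] yaw -5.7 | mean [593.7 284.8] n 6436 | d from tcp: rect [-0.   1.5] mean [-4.4  1.3] dyaw 0.1
```

View pics/bz2.png

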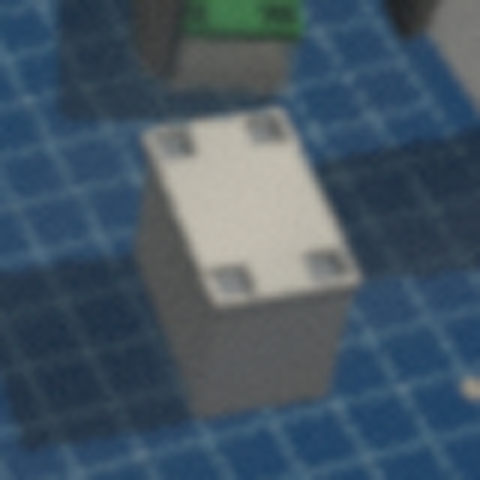

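```bash
python3 -m pendant '[[[-33.5,14.5,0,0,0,-3.1,100],[-33.5,14.5,0,0,0,-3.1,100],[-33.5,14.5,0,0,0,-3.1,100],[-33.5,14.5,0,0,0,-3.1,100],[-33.5,14.5,0,0,0,-3.1,100],[0,0,0,0,0,0,100],[0,0,0,0,0,0,100],[0,0,0,0,0,0,100]]]'; cat > wtub.py <<'E'
from wr import *
import sys
R={"orange":((5,15),150,90),"yellow":((21,33),130,90),"green":((50,75),110,50)}
def tubfit(im,cal,s,k,z,seed=(256,200)):
    (a,b),ss,v=R[k]; hsv=cv2.cvtColor(im,cv2.COLOR_BGR2HSV).astype(int)
    m=((hsv[...,0]>=a)&(hsv[...,0]<=b)&(hsv[...,1]>ss)&(hsv[...,2]>v)).astype(np.uint8)
    m=cv2.morphologyEx(m,cv2.MORPH_OPEN,np.ones((3,3)))
    return wfit(im,cal,m,z,seed,s)
if __name__=="__main__":
    s=st(); im,cal,_=shot("wrist",sys.argv[2]); tubfit(im,cal,s,sys.argv[1],float(sys.argv[3]) if len(sys.argv)>3 else .05)
E
python3 wtub.py green w5
```

```text
t: 8.0
tcp_pos: [0.4325, 0.3557, 0.1973]
ee_rot: [-3.141, 0.001, 2.769]
force: [0.5, 0.5, 0.5]
gripper_width: 1.001
t 8.0 tcp [432.5 355.7 197.3] rpy [-1.7997e+02  4.0000e-02  1.5863e+02] F [0.5 0.5 0.5] w 1.001
rect c [427.  354.7] wh [99.7 61.7] yaw -21.4 | mean [424.9 355.5] n 5822 | d from tcp: rect [-5.5 -1. ] mean [-7.6 -0.2] dyaw -0.1
```

View pics/w5.png

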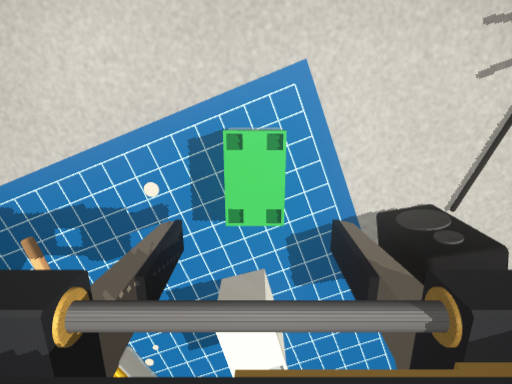

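```bash
python3 -m pendant '[[[-4,0,-40,0,0,0,100],[0,0,-45,0,0,0,100],[0,0,-40,0,0,0,100],[0,0,-25,0,0,0,100],[0,0,-10,0,0,0,100],[0,0,0,0,0,0,100]]]' ; python3 -m pendant '[[[0,0,0,0,0,0,58],[0,0,0,0,0,0,58],[0,0,0,0,0,0,58],[0,0,0,0,0,0,58],[0,0,0,0,0,0,58]]]' 25
```

```text
t: 8.65
tcp_pos: [0.4278, 0.3552, 0.0363]
ee_rot: [-3.139, -0.001, 2.768]
force: [-0.5, -0.0, -0.4]
gripper_width: 0.997
t: 9.15
tcp_pos: [0.4277, 0.3564, 0.0385]
ee_rot: [3.141, 0.0, 2.77]
force: [-1.3, -2.3, 6.6]
gripper_width: 0.668
```

```bash
python3 -m pendant '[[[0,0,15,0,0,0,58],[0,0,35,0,0,0,58],[0,0,45,0,0,0,58],[0,0,45,0,0,0,58],[20,-5,40,0,0,2,58],[35,-10,0,0,0,2,58],[35,-10,0,0,0,2,58],[35,-10,0,0,0,2,58]]]';python3 -m pendant '[[[35,-10,0,0,0,2,58],[35,-10,0,0,0,2,58],[35,-10,0,0,0,2,58],[35,-10,0,0,0,1.5,58],[6,-5,0,0,0,0,58],[0,0,0,0,0,0,58],[0,0,0,0,0,0,58]]]'; python3 wtub.py green w6 .21; python3 - <<'E'
from wlid import *
im=cv2.imread("pics/w6.png");s=arm.observe(); lidfit(im,eyes.calibration("wrist"),s,.078,(260,80),(190,330,0,150))
E
```

```text
t: 9.95
tcp_pos: [0.5533, 0.3213, 0.219]
ee_rot: [3.14, 0.001, 2.912]
force: [0.7, 1.2, -2.2]
gripper_width: 0.676
t: 10.65
tcp_pos: [0.6971, 0.2773, 0.2175]
ee_rot: [3.141, -0.002, 3.041]
force: [-0.3, 0.3, -2.1]
gripper_width: 0.672
t 10.7 tcp [697.1 277.3 217.5] rpy [ 1.7997e+02 -9.0000e-02  1.7423e+02] F [-0.3  0.3 -2.1] w 0.672
rect c [690.9 278. ] wh [81.9 70.9] yaw -5.8 | mean [688.3 278.2] n 16634 | d from tcp: rect [-6.2  0.7] mean [-8.8  0.9] dyaw -0.0
rect c [597.8 285.4] wh [100.8  62.3] yaw -5.7 | mean [595.1 285.2] n 7643 | d from tcp: rect [-99.1   7.5] mean [-101.8    7.3] dyaw 0.0
```

View pics/w6.png

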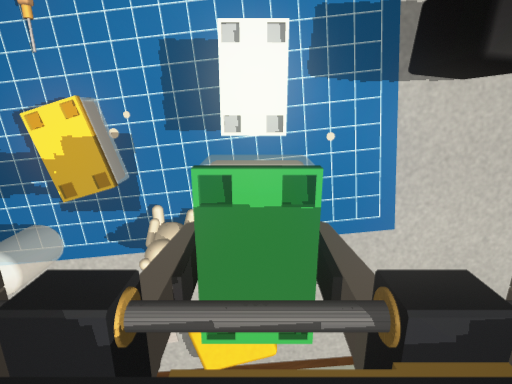

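```bash
cat > inhand.py <<'E'
from wr import *
def ih(uv,dz):
    s=arm.observe();cal=eyes.calibration("wrist");t=s["tcp_pos"];R=Ro.from_euler('xyz',s["ee_rot"]).as_matrix()
    P=(bp(cal,uv,t[2]+dz)-t)@R*1000; print(np.round(P[:,:2],1).tolist(),"mean",np.round(P.mean(0)[:2],1))
E
python3 - <<'E'
from inhand import *
im=cv2.imread("pics/w6.png"); hsv=cv2.cvtColor(im,cv2.COLOR_BGR2HSV).astype(int)
m=(hsv[...,0]>50)&(hsv[...,0]<75)&(hsv[...,1]>110)
m[:150]=0
for r in (170,180,200,240,290,338): 
    x=np.nonzero(m[r,185:330])[0]+185; print(r,x.min(),x.max())
for u in (210,230,256,280,300): 
    x=np.nonzero(m[:,u])[0]; print(u,x.min(),x.max())
ih([(193,166.5),(322,166.5),(312.5,342.5),(201.5,342.5)],.012)
E
```

```text
170 191 322
180 192 321
200 193 320
240 195 318
290 199 315
338 202 312
210 166 343
230 166 343
256 166 343
280 166 343
300 166 343
[[50.9, -29.6], [50.8, 30.3], [-48.6, 31.0], [-48.5, -30.7]] mean [1.1 0.3]
```

```bash
python3 -m pendant '[[[-33,2.3,-10,0,0,0,58],[-33,2.3,-30,0,0,0,58],[-32.3,2.3,-35,0,0,0,58],[0,0,-16,0,0,0,58],[0,0,-5,0,0,0,58],[0,0,0,0,0,0,58],[0,0,0,0,0,0,58],[0,0,0,0,0,0,58]]]';python3 - <<'E'
from h import *
st()
E
```

```text
t: 11.5
tcp_pos: [0.6017, 0.2835, 0.1231]
ee_rot: [3.14, 0.003, 3.04]
force: [-0.7, 0.2, -2.8]
gripper_width: 0.672
t 11.5 tcp [601.7 283.5 123.1] rpy [1.7992e+02 1.4000e-01 1.7416e+02] F [-0.7  0.2 -2.8] w 0.672
```

```bash
python3 -m pendant '[[[-1.5,0.5,-4,0,0,0,58],[0,0,-1,0,0,0,58],[0,0,0,0,0,0,58],[0,0,0,0,0,0,58]]]'
```

```text
t: 11.9
tcp_pos: [0.5987, 0.2838, 0.1166]
ee_rot: [-3.142, -0.0, 3.04]
force: [-0.3, 0.6, -2.0]
gripper_width: 0.67
```

```bash
python3 -m pendant '[[[0,0,-1.5,0,0,0,58],[0,0,-1.5,0,0,0,58],[0,0,0,0,0,0,58]]]';python3 -m pendant '[[[0,0,-1.5,0,0,0,58],[0,0,0,0,0,0,58],[0,0,0,0,0,0,58]]]'
```

```text
t: 12.2
tcp_pos: [0.5985, 0.2838, 0.1133]
ee_rot: [-3.141, -0.0, 3.04]
force: [0.4, -0.6, -2.4]
gripper_width: 0.674
t: 12.5
tcp_pos: [0.5988, 0.2839, 0.1126]
ee_rot: [3.141, 0.0, 3.04]
force: [-1.4, -2.1, 2.8]
gripper_width: 0.675
```

```bash
python3 -m pendant '[[[0,0,-0.5,0,0,0,58],[0,0,0,0,0,0,75],[0,0,0,0,0,0,100],[0,0,0,0,0,0,100],[0,0,0,0,0,0,100],[0,0,30,0,0,0,100],[0,0,45,0,0,0,100],[0,0,45,0,0,0,100]]]'; python3 -m pendant '[[[0,0,0,0,0,0,100],[0,0,0,0,0,0,100],[0,0,0,0,0,0,100]]]';python3 wtub.py green w7 .124; python3 - <<'E'
from h import *
im,cal,s=shot("scene","b3"); c=proj(cal,[0.6,0.283,0.07])[0].astype(int)
cv2.imwrite(f"pics/bz3.png",cv2.resize(im[c[1]-45:c[1]+45,c[0]-45:c[0]+45],None,fx=6,fy=6,interpolation=cv2.INTER_CUBIC))
E
```

```text
t: 13.3
tcp_pos: [0.5982, 0.2836, 0.2322]
ee_rot: [-3.141, -0.001, 3.04]
force: [0.3, 0.6, -0.9]
gripper_width: 1.0
t: 13.6
tcp_pos: [0.5978, 0.2835, 0.2301]
ee_rot: [-3.14, -0.002, 3.04]
force: [-0.5, -0.2, -0.2]
gripper_width: 0.999
t 13.6 tcp [597.8 283.5 230.1] rpy [-1.7993e+02 -1.1000e-01  1.7420e+02] F [-0.5 -0.2 -0.2] w 0.999
rect c [598.6 283.7] wh [99.7 61.8] yaw -5.8 | mean [595.6 284. ] n 7422 | d from tcp: rect [0.8 0.1] mean [-2.2  0.5] dyaw 0.0
```

View pics/bz3.png

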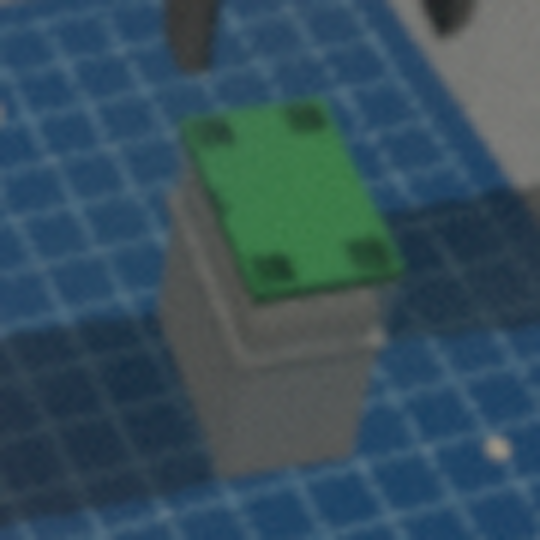

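View pics/b3.png

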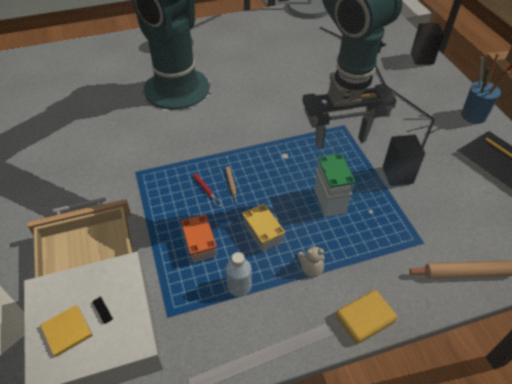

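```bash
python3 -m pendant '[[[9.5,-40,-6,0,0,3.3,100],[9.5,-40,-6,0,0,3.3,100],[9.5,-40,-6,0,0,3.3,100],[9.5,-40,-6,0,0,3.3,100],[9.5,-40,-6,0,0,3.3,100],[0,0,0,0,0,0,100],[0,0,0,0,0,0,100],[0,0,0,0,0,0,100]]]'; python3 wtub.py yellow w8
```

```text
t: 14.5
tcp_pos: [0.6456, 0.0856, 0.2008]
ee_rot: [3.14, -0.001, -2.953]
force: [0.1, 0.0, -0.1]
gripper_width: 1.0
t 14.5 tcp [645.6  85.6 200.8] rpy [ 1.7994e+02 -7.0000e-02 -1.6922e+02] F [ 0.1  0.  -0.1] w 1.000
rect c [645.3  81.4] wh [99.2 61.7] yaw 10.8 | mean [643.2  80.9] n 5400 | d from tcp: rect [-0.3 -4.1] mean [-2.5 -4.7] dyaw -0.0
```

View pics/w8.png

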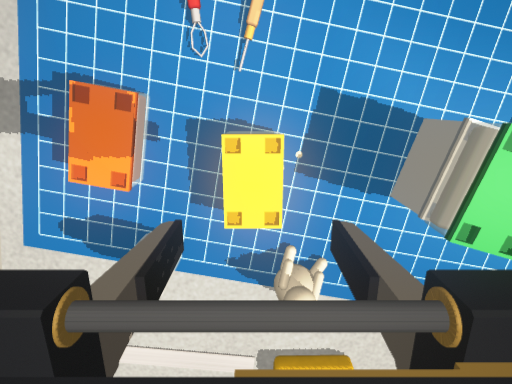

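```bash
python3 -m pendant '[[[0.5,-3,-40,0,0,0,100],[0,0,-45,0,0,0,100],[0,0,-40,0,0,0,100],[0,0,-28,0,0,0,100],[0,0,-10,0,0,0,100],[0,0,0,0,0,0,100]]]' ; python3 -m pendant '[[[0,0,0,0,0,0,58],[0,0,0,0,0,0,58],[0,0,0,0,0,0,58],[0,0,0,0,0,0,58],[0,0,0,0,0,0,58]]]' 25
```

```text
t: 15.15
tcp_pos: [0.6457, 0.0822, 0.0373]
ee_rot: [3.141, -0.003, -2.953]
force: [-0.1, -0.2, -0.1]
gripper_width: 1.002
t: 15.65
tcp_pos: [0.6474, 0.0809, 0.0398]
ee_rot: [3.141, 0.002, -2.955]
force: [-0.9, 0.1, 3.8]
gripper_width: 0.672
```

```bash
python3 -m pendant '[[[0,0,15,0,0,0,58],[0,0,35,0,0,0,58],[0,0,45,0,0,0,58],[0,0,45,0,0,0,58],[0,0,45,0,0,0,58],[10,30,30,0,0,-3.3,58],[10,38,0,0,0,-3.3,58],[10,38,0,0,0,-3.3,58]]]';python3 -m pendant '[[[10,38,0,0,0,-3.3,58],[10,38,0,0,0,-3.3,58],[2,12,0,0,0,0,58],[0,0,0,0,0,0,58],[0,0,0,0,0,0,58],[0,0,0,0,0,0,58]]]'; python3 wtub.py yellow w9 .26; python3 - <<'E'
from wtub import *
im=cv2.imread("pics/w9.png");s=arm.observe(); tubfit(im,eyes.calibration("wrist"),s,"green",.124,(256,80))
E
```

```text
t: 16.45
tcp_pos: [0.6773, 0.1874, 0.2564]
ee_rot: [3.141, 0.003, -3.132]
force: [0.3, 0.4, -2.5]
gripper_width: 0.675
t: 17.05
tcp_pos: [0.699, 0.2718, 0.254]
ee_rot: [-3.14, 0.0, 3.037]
force: [0.2, -0.9, -1.9]
gripper_width: 0.672
t 17.1 tcp [699.  271.8 254. ] rpy [-1.7992e+02  2.0000e-02  1.7403e+02] F [ 0.2 -0.9 -1.9] w 0.672
rect c [686.3 273.2] wh [77.  64.5] yaw -6.0 | mean [684.2 273. ] n 16680 | d from tcp: rect [-12.8   1.4] mean [-14.8   1.1] dyaw 0.0
rect c [598.7 284. ] wh [99.4 61.8] yaw -5.9 | mean [596.1 284.3] n 8619 | d from tcp: rect [-100.5   12. ] mean [-103.    12.3] dyaw 0.1
```

View pics/w9.png

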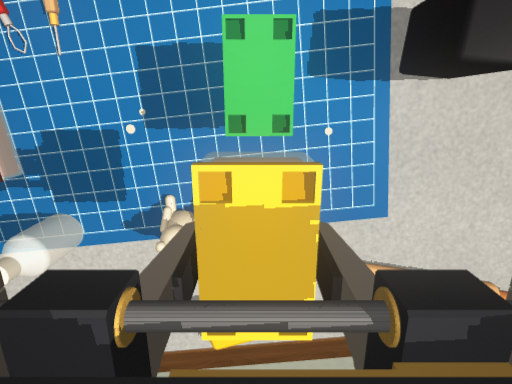

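```bash
python3 - <<'E'
from inhand import *
im=cv2.imread("pics/w9.png"); hsv=cv2.cvtColor(im,cv2.COLOR_BGR2HSV).astype(int)
m=(hsv[...,0]>15)&(hsv[...,0]<35)&(hsv[...,1]>130)
m[:150]=0
for r in (170,180,240,290,335): 
    x=np.nonzero(m[r,180:335])[0]+180; print(r,x.min(),x.max())
for u in (210,230,280,305): 
    x=np.nonzero(m[:350,u])[0]; print(u,x.min(),x.max())
ih([(192.5,164.5),(322,164.5),(312.5,340.5),(201.5,340.5)],.012)
E
```

```text
170 192 321
180 192 321
240 195 318
290 199 314
335 201 311
210 163 341
230 162 347
280 162 339
305 163 340
[[51.8, -29.8], [51.8, 30.3], [-47.3, 30.9], [-47.4, -30.6]] mean [2.2 0.2]
```

```bash
python3 -m pendant '[[[-33,4,-10,0,0,0,58],[-33,4,-30,0,0,0,58],[-33,4,-35,0,0,0,58],[0,0,-11,0,0,0,58],[0,0,-3,0,0,0,58],[0,0,0,0,0,0,58],[0,0,0,0,0,0,58],[0,0,0,0,0,0,58]]]';python3 - <<'E'
from h import *
st()
E
```

```text
t: 17.9
tcp_pos: [0.6013, 0.2864, 0.1657]
ee_rot: [3.141, 0.002, 3.039]
force: [1.2, -0.2, -1.4]
gripper_width: 0.671
t 17.9 tcp [601.3 286.4 165.7] rpy [1.7994e+02 1.3000e-01 1.7412e+02] F [ 1.2 -0.2 -1.4] w 0.671
```

```bash
python3 -m pendant '[[[0,-2,-2,0,0,0,58],[0,0,0,0,0,0,58],[0,0,0,0,0,0,58],[0,0,0,0,0,0,58]]]'
```

```text
t: 18.3
tcp_pos: [0.5997, 0.2849, 0.1626]
ee_rot: [3.142, 0.0, 3.04]
force: [0.6, -0.6, -1.5]
gripper_width: 0.673
```

```bash
python3 -m pendant '[[[0.7,-1,-1.5,0,0,0,58],[0,0,0,0,0,0,58],[0,0,-1.5,0,0,0,58],[0,0,0,0,0,0,58]]]';python3 -m pendant '[[[0,0,-1,0,0,0,58],[0,0,0,0,0,0,58],[0,0,0,0,0,0,58]]]'
```

```text
t: 18.7
tcp_pos: [0.6005, 0.2839, 0.1597]
ee_rot: [3.141, 0.0, 3.04]
force: [0.1, 0.7, -1.3]
gripper_width: 0.67
t: 19.0
tcp_pos: [0.6006, 0.2839, 0.1594]
ee_rot: [3.141, 0.001, 3.04]
force: [-2.1, -1.6, 5.9]
gripper_width: 0.671
```

```bash
python3 -m pendant '[[[0,0,0,0,0,0,75],[0,0,0,0,0,0,100],[0,0,0,0,0,0,100],[0,0,0,0,0,0,100],[0,0,30,0,0,0,100],[0,0,45,0,0,0,100],[0,0,35,0,0,0,100],[0,0,0,0,0,0,100]]]'; python3 -m pendant '[[[0,0,0,0,0,0,100],[0,0,0,0,0,0,100]]]';python3 wtub.py yellow w10 .170; python3 - <<'E'
from h import *
im,cal,s=shot("scene","b4"); c=proj(cal,[0.6,0.283,0.09])[0].astype(int)
cv2.imwrite(f"pics/bz4.png",cv2.resize(im[c[1]-50:c[1]+50,c[0]-50:c[0]+50],None,fx=6,fy=6,interpolation=cv2.INTER_CUBIC))
im,cal,s=shot("top","b4t")
import top; top.tops(im,cal)
E
```

```text
t: 19.8
tcp_pos: [0.6031, 0.2849, 0.2747]
ee_rot: [3.136, 0.009, 3.04]
force: [-0.4, -0.5, 0.6]
gripper_width: 0.993
t: 20.0
tcp_pos: [0.5996, 0.2835, 0.267]
ee_rot: [-3.14, -0.002, 3.04]
force: [0.1, 0.2, -0.8]
gripper_width: 1.0
t 20.0 tcp [599.6 283.5 267. ] rpy [-1.7992e+02 -1.2000e-01  1.7420e+02] F [ 0.1  0.2 -0.8] w 1.000
rect c [598.6 283.8] wh [99.9 61.7] yaw -5.8 | mean [595.6 283.9] n 7656 | d from tcp: rect [-0.9  0.3] mean [-4.   0.3] dyaw 0.0
orange {'c': array([629.6, -72.8]), 'wh': array([96.8, 61.3]), 'yaw': 1.2, 'mean': array([631. , -72.9]), 'n': 808}
yellow {'c': array([600.6, 291. ]), 'wh': array([71.8, 37.2]), 'yaw': 18.4, 'mean': array([601.1, 294.8]), 'n': 247}
green {'c': array([604.3, 268.2]), 'wh': array([8., 0.]), 'yaw': 2.5, 'mean': array([604.3, 268.2]), 'n': 4}
lid {'c': array([333.3,  13.7]), 'wh': array([392.9,  12.6]), 'yaw': -89.2, 'mean': array([331.3,  28.2]), 'n': 676}
loop handle {'c': array([447. , -18.1]), 'wh': array([86.5, 10.8]), 'yaw': 16.5, 'mean': array([446.9, -18.3]), 'n': 137}
needle handle {'c': array([456.1,  56.7]), 'wh': array([98.4, 10.1]), 'yaw': -5.5, 'mean': array([454.7,  56.8]), 'n': 143}
```

View pics/bz4.png

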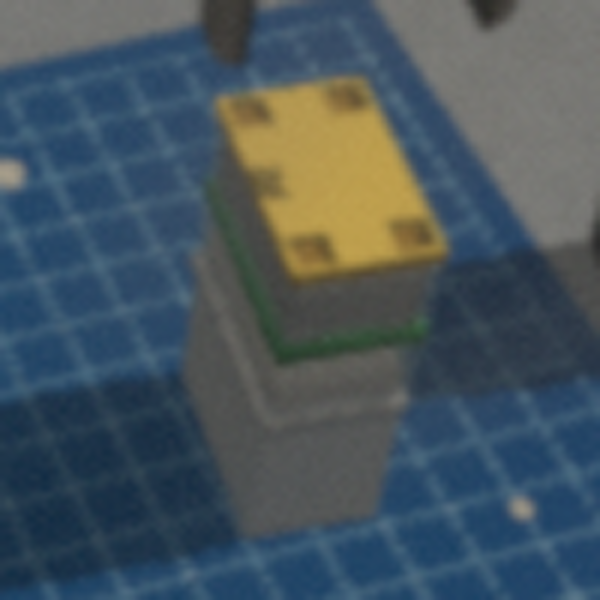

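View pics/w10.png

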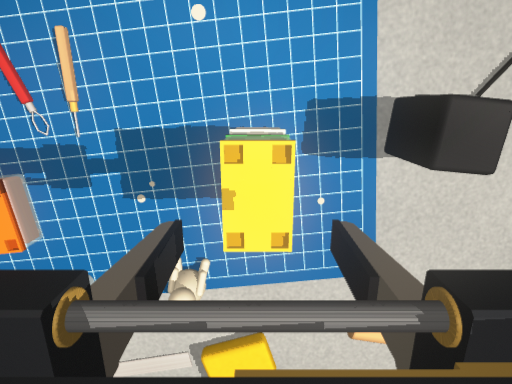

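```bash
python3 -m pendant '[[[3.2,-39.5,0,0,0,0.8,100],[3.2,-39.5,-10,0,0,0.8,100],[3.2,-39.5,-10,0,0,0.8,100],[3.2,-39.5,-10,0,0,0.8,100],[3.2,-39.5,-10,0,0,0.8,100],[3.2,-39.5,-10,0,0,0.8,100],[3.2,-39.5,-10,0,0,0.8,100],[3.2,-39.5,-7,0,0,0.8,100]]]';python3 -m pendant '[[[3.2,-39.5,0,0,0,0.8,100],[0,0,0,0,0,0,100],[0,0,0,0,0,0,100],[0,0,0,0,0,0,100]]]'; python3 wtub.py orange w11
```

```text
t: 20.95
tcp_pos: [0.6252, -0.0337, 0.2]
ee_rot: [-3.142, -0.002, -3.131]
force: [-0.3, 0.5, 0.6]
gripper_width: 1.002
t: 21.35
tcp_pos: [0.6291, -0.07, 0.201]
ee_rot: [3.141, -0.001, -3.116]
force: [-0.7, 2.0, 0.5]
gripper_width: 1.001
t 21.4 tcp [629.1 -70.  201. ] rpy [ 1.7994e+02 -5.0000e-02 -1.7851e+02] F [-0.7  2.   0.5] w 1.001
rect c [628.6 -75.6] wh [99.9 61.7] yaw 0.3 | mean [626.3 -75.7] n 5589 | d from tcp: rect [-0.5 -5.6] mean [-2.7 -5.7] dyaw -1.2
```

View pics/w11.png

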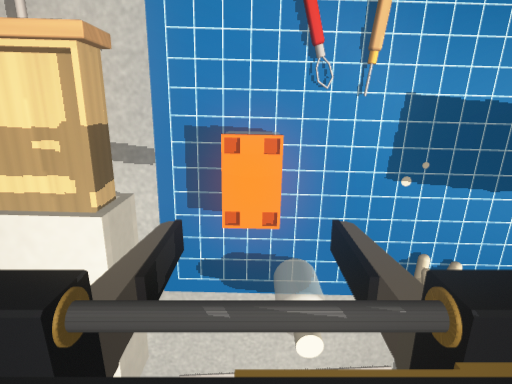

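```bash
python3 -m pendant '[[[0,-4.3,-40,0,0,-0.8,100],[0,0,-45,0,0,0,100],[0,0,-40,0,0,0,100],[0,0,-28,0,0,0,100],[0,0,-10,0,0,0,100],[0,0,0,0,0,0,100]]]' ; python3 -m pendant '[[[0,0,0,0,0,0,58],[0,0,0,0,0,0,58],[0,0,0,0,0,0,58],[0,0,0,0,0,0,58],[0,0,0,0,0,0,58]]]' 25
```

```text
t: 22.0
tcp_pos: [0.6285, -0.0746, 0.0374]
ee_rot: [3.141, -0.003, -3.129]
force: [0.2, -0.3, 0.2]
gripper_width: 0.998
t: 22.5
tcp_pos: [0.6299, -0.0761, 0.0397]
ee_rot: [-3.142, 0.002, -3.131]
force: [-0.7, -0.9, 4.6]
gripper_width: 0.677
```

```bash
python3 -m pendant '[[[0,0,15,0,0,0,58],[0,0,35,0,0,0,58],[0,0,45,0,0,0,58],[0,0,45,0,0,0,58],[0,0,45,0,0,0,58],[7,20,45,0,0,-0.7,58],[7,38,30,0,0,-0.7,58],[7,38,0,0,0,-0.7,58]]]';python3 -m pendant '[[[7,38,0,0,0,-0.7,58],[7,38,0,0,0,-0.7,58],[7,38,0,0,0,-0.7,58],[7,38,0,0,0,-0.7,58],[7,38,0,0,0,-0.7,58],[7,38,0,0,0,-0.7,58],[7,27,0,0,0,-0.7,58]]]';python3 -m pendant '[[[0,0,0,0,0,0,58],[0,0,0,0,0,0,58],[0,0,0,0,0,0,58]]]'; python3 wtub.py orange w12 .30; python3 - <<'E'
from wtub import *
im=cv2.imread("pics/w12.png");s=arm.observe(); tubfit(im,eyes.calibration("wrist"),s,"yellow",.170,(256,80))
E
```

```text
t: 23.3
tcp_pos: [0.6523, 0.02, 0.3053]
ee_rot: [3.14, 0.01, 3.112]
force: [0.3, -0.1, -3.4]
gripper_width: 0.672
t: 24.0
tcp_pos: [0.698, 0.2784, 0.2986]
ee_rot: [3.141, -0.002, 3.032]
force: [0.8, -0.7, -3.3]
gripper_width: 0.674
t: 24.3
tcp_pos: [0.6992, 0.2731, 0.2987]
ee_rot: [-3.14, -0.0, 3.028]
force: [1.0, -0.2, -2.5]
gripper_width: 0.678
t 24.3 tcp [699.2 273.1 298.7] rpy [-179.92   -0.    173.49] F [ 1.  -0.2 -2.5] w 0.678
rect c [688.8 274.3] wh [79.  66.5] yaw -6.5 | mean [686.2 274.5] n 16924 | d from tcp: rect [-10.4   1.2] mean [-13.    1.4] dyaw 0.0
rect c [599.2 283.7] wh [99.5 61.7] yaw -5.8 | mean [596.4 283.7] n 8328 | d from tcp: rect [-100.2   10.8] mean [-103.    10.8] dyaw 0.7
```

View pics/w12.png

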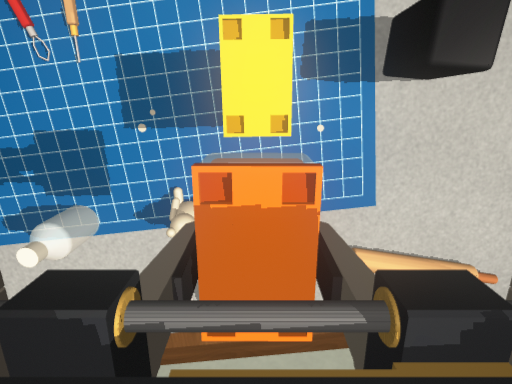

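```bash
python3 - <<'E'
from inhand import *
im=cv2.imread("pics/w12.png"); hsv=cv2.cvtColor(im,cv2.COLOR_BGR2HSV).astype(int)
m=(hsv[...,0]>3)&(hsv[...,0]<16)&(hsv[...,1]>150)
m[:150]=0
for r in (170,180,240,290,335): 
    x=np.nonzero(m[r,180:335])[0]+180; print(r,x.min(),x.max())
for u in (210,230,280,300): 
    x=np.nonzero(m[:350,u])[0]; print(u,x.min(),x.max())
ih([(192.5,164.5),(322,164.5),(312.5,340.5),(201.5,340.5)],.012)
E
```

```text
170 192 322
180 192 321
240 195 318
290 199 314
335 180 334
210 164 349
230 164 349
280 164 349
300 164 349
[[51.8, -29.8], [51.8, 30.2], [-47.3, 30.9], [-47.3, -30.7]] mean [2.3 0.2]
```

```bash
python3 -m pendant '[[[-32.5,3.3,-10,0,0,0.7,58],[-32.5,3.3,-30,0,0,0,58],[-32.5,3.3,-35,0,0,0,58],[0,0,-10,0,0,0,58],[0,0,-2,0,0,0,58],[0,0,0,0,0,0,58],[0,0,0,0,0,0,58],[0,0,0,0,0,0,58]]]';python3 -m pendant '[[[0,0,0,0,0,0,58],[0,0,0,0,0,0,58],[0,0,0,0,0,0,58],[0,0,0,0,0,0,58]]]'
```

```text
t: 25.15
tcp_pos: [0.6033, 0.2846, 0.2129]
ee_rot: [3.14, 0.002, 3.041]
force: [-0.3, 0.2, -2.5]
gripper_width: 0.67
t: 25.55
tcp_pos: [0.6017, 0.285, 0.2116]
ee_rot: [3.142, 0.0, 3.042]
force: [0.1, -0.0, -2.7]
gripper_width: 0.675
```

```bash
python3 -m pendant '[[[-0.7,-1,-3,0,0,0,58],[0,0,0,0,0,0,58],[0,0,0,0,0,0,58]]]';python3 -m pendant '[[[0,0,-1.5,0,0,0,58],[0,0,0,0,0,0,58],[0,0,0,0,0,0,58]]]'
```

```text
t: 25.85
tcp_pos: [0.6008, 0.2838, 0.2084]
ee_rot: [-3.141, -0.0, 3.042]
force: [-0.2, 0.5, -3.3]
gripper_width: 0.675
t: 26.15
tcp_pos: [0.601, 0.284, 0.207]
ee_rot: [-3.142, -0.0, 3.042]
force: [-0.4, 0.2, -2.2]
gripper_width: 0.675
```

```bash
python3 -m pendant '[[[0,0,-1,0,0,0,58],[0,0,0,0,0,0,58],[0,0,0,0,0,0,58]]]';python3 -m pendant '[[[0,0,-1,0,0,0,58],[0,0,0,0,0,0,58],[0,0,0,0,0,0,58]]]'
```

```text
t: 26.45
tcp_pos: [0.601, 0.2839, 0.2061]
ee_rot: [3.142, -0.0, 3.042]
force: [-0.0, 0.8, -2.5]
gripper_width: 0.674
t: 26.75
tcp_pos: [0.6011, 0.284, 0.2054]
ee_rot: [3.141, 0.0, 3.042]
force: [0.2, -0.1, -0.6]
gripper_width: 0.67
```

Contact is starting at the expected height, so I'll release and check.

```bash
python3 -m pendant '[[[0,0,-0.5,0,0,0,58],[0,0,0,0,0,0,58],[0,0,0,0,0,0,75],[0,0,0,0,0,0,100],[0,0,0,0,0,0,100],[0,0,0,0,0,0,100],[0,0,30,0,0,0,100],[0,0,45,0,0,0,100]]]'; python3 -m pendant '[[[0,0,30,0,0,0,100],[0,0,0,0,0,0,100],[0,0,0,0,0,0,100],[0,0,0,0,0,0,100]]]';python3 wtub.py orange w13 .216; python3 - <<'E'
from h import *
im,cal,s=shot("scene","b5"); c=proj(cal,[0.6,0.283,0.11])[0].astype(int)
cv2.imwrite(f"pics/bz5.png",cv2.resize(im[c[1]-50:c[1]+50,c[0]-50:c[0]+50],None,fx=6,fy=6,interpolation=cv2.INTER_CUBIC))
E
```

```text
t: 27.55
tcp_pos: [0.5993, 0.2833, 0.2772]
ee_rot: [-3.138, -0.005, 3.042]
force: [0.6, 0.3, 0.5]
gripper_width: 1.001
t: 27.95
tcp_pos: [0.6002, 0.2837, 0.308]
ee_rot: [-3.14, -0.002, 3.042]
force: [-0.8, -0.0, -1.2]
gripper_width: 1.006
t 27.9 tcp [600.2 283.7 308. ] rpy [-1.7992e+02 -1.2000e-01  1.7430e+02] F [-0.8 -0.  -1.2] w 1.006
rect c [598.  261.8] wh [21.5 15.4] yaw -6.6 | mean [598.3 261.4] n 438 | d from tcp: rect [ -2.3 -21.8] mean [ -1.9 -22.3] dyaw -0.9
```

View pics/bz5.png

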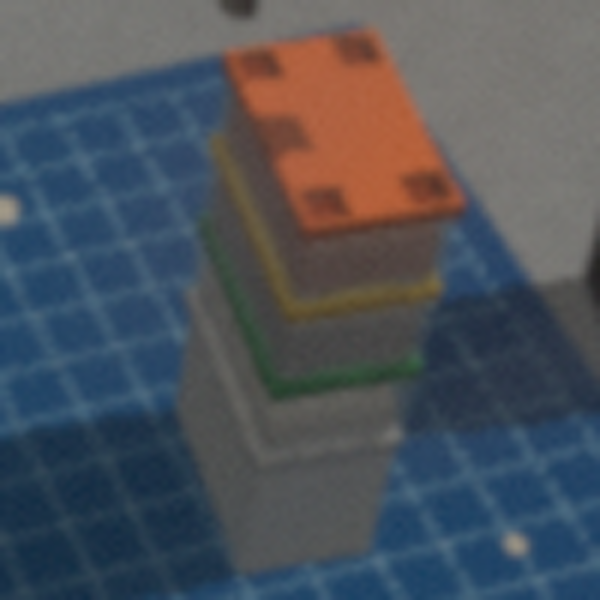

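View pics/w13.png

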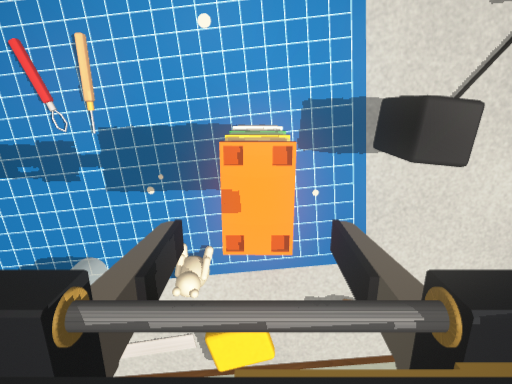

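```bash
python3 - <<'E'
from wr import *
im=cv2.imread("pics/w13.png"); hsv=cv2.cvtColor(im,cv2.COLOR_BGR2HSV).astype(int)
m=((hsv[...,0]>2)&(hsv[...,0]<21)&(hsv[...,1]>150)).astype(np.uint8); m[:139]=0
m=cv2.morphologyEx(m,cv2.MORPH_OPEN,np.ones((3,3)))
wfit(im,eyes.calibration("wrist"),m,.216,(256,200),arm.observe())
E
```

```text
rect c [599.5 284. ] wh [100.   61.6] yaw -5.8 | mean [596.9 284.4] n 8227 | d from tcp: rect [-0.8  0.3] mean [-3.4  0.7] dyaw -0.1
```

```bash
python3 -m pendant '[[[-24.7,-37.8,0,0,0,0,45],[-24.7,-37.8,0,0,0,0,45],[-24.7,-37.8,-10,0,0,0,45],[-24.7,-37.8,-30,0,0,0,45],[-24.7,-37.8,-30,0,0,0,45],[-24.7,-37.8,-30,0,0,0,45],[0,0,-40,0,0,0,45],[0,0,0,0,0,0,45]]]';python3 -m pendant '[[[0,0,0,0,0,0,45],[0,0,0,0,0,0,45],[0,0,0,0,0,0,45]]]'; cat > wtool.py <<'E'
from wr import *
import sys
def toolfit(im,cal,s,k,z=.010,seed=(256,200)):
    hsv=cv2.cvtColor(im,cv2.COLOR_BGR2HSV).astype(int)
    if k=="loop": m=((hsv[...,0]<6)|(hsv[...,0]>172))&(hsv[...,1]>150)&(hsv[...,2]>60)
    else: m=(hsv[...,0]>5)&(hsv[...,0]<22)&(hsv[...,1]>80)&(hsv[...,2]>60)
    m[260:]=0
    m=cv2.morphologyEx(m.astype(np.uint8),cv2.MORPH_CLOSE,np.ones((3,3)))
    return wfit(im,cal,m,z,seed,s)
if __name__=="__main__":
    s=st(); im,cal,_=shot("wrist",sys.argv[2]); toolfit(im,cal,s,sys.argv[1])
E
python3 wtool.py needle w14
```

```text
t: 28.85
tcp_pos: [0.4545, 0.0644, 0.1726]
ee_rot: [-3.138, -0.009, 3.04]
force: [-0.5, -0.3, 0.2]
gripper_width: 0.445
t: 29.15
tcp_pos: [0.4599, 0.0668, 0.178]
ee_rot: [3.141, 0.003, 3.043]
force: [-0.4, 0.1, -0.2]
gripper_width: 0.451
t 29.1 tcp [459.9  66.8 178. ] rpy [1.7994e+02 1.5000e-01 1.7437e+02] F [-0.4  0.1 -0.2] w 0.451Traceback (most recent call last):
  File "wtool.py", line 11, in <module>
    s=st(); im,cal,_=shot("wrist",sys.argv[2]); toolfit(im,cal,s,sys.argv[1])
                                                ~~~~~~~^^^^^^^^^^^^^^^^^^^^^^
  File "wtool.py", line 9, in toolfit
    return wfit(im,cal,m,z,seed,s)
  File "wr.py", line 5, in wfit
    d=[(np.hypot(*(c[i]-seed)),i) for i in range(1,n) if stt[i,4]>250]; k=min(d)[1]
                                                                          ~~~^^^
ValueError: min() iterable argument is empty
```

View pics/w14.png

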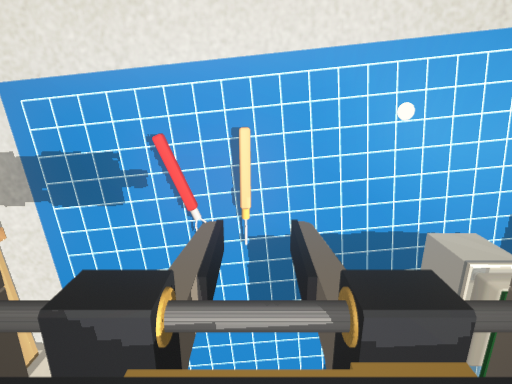

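```bash
python3 - <<'E'
from wr import *
cal=eyes.calibration("wrist"); s=arm.observe(); t=s["tcp_pos"]*1000
P=bp(cal,[(244.8,128.5),(246,208.5)],.011)*1000; print(P,P.mean(0)-t,np.linalg.norm(P[1]-P[0]),np.degrees(np.arctan2(*(P[1]-P[0])[1::-1])))
P=bp(cal,[(159,139),(195,210)],.011)*1000; print(P,P.mean(0)-t,np.linalg.norm(P[1]-P[0]),np.degrees(np.arctan2(*(P[1]-P[0])[1::-1])))
E
```

```text
[[404.42604701  59.97161595  11.        ]
 [491.91520709  51.69608931  11.        ]] [ -11.45977708  -10.86079098 -166.80993876] 87.87967611218248 -5.403483054802026
[[406.31354477 -30.53333461  11.        ]
 [488.04204763  -5.30353966  11.        ]] [ -12.45260793  -84.61308074 -166.80993876] 85.53414951141013 17.15558902883409
```

```bash
python3 -m pendant '[[[-11.5,-10.3,-30,0,0,0,45],[0,0,-40,0,0,0,45],[0,0,-40,0,0,0,45],[0,0,-30,0,0,0,45],[0,0,-12,0,0,0,45],[0,0,0,0,0,0,45],[0,0,0,0,0,0,45]]]'
```

```text
t: 29.9
tcp_pos: [0.448, 0.0559, 0.0253]
ee_rot: [3.141, 0.001, 3.042]
force: [0.7, 0.7, 0.4]
gripper_width: 0.454
```

```bash
python3 -m pendant '[[[0,0,-1,0,0,0,0],[0,0,0,0,0,0,0],[0,0,0,0,0,0,0],[0,0,0,0,0,0,0],[0,0,0,0,0,0,0]]]' 15;python3 -m pendant '[[[0,0,30,0,0,0,0],[0,0,45,0,0,0,0],[0,0,45,0,0,0,0],[0,0,0,0,0,0,0],[0,0,0,0,0,0,0]]]'; python3 - <<'E'
from h import *
st(); shot("wrist","w15")
E
```

```text
t: 30.4
tcp_pos: [0.4473, 0.0557, 0.024]
ee_rot: [3.141, 0.001, 3.042]
force: [-0.5, -0.3, 4.8]
gripper_width: 0.127
t: 30.9
tcp_pos: [0.4474, 0.0559, 0.1445]
ee_rot: [3.14, 0.002, 3.042]
force: [-0.8, -0.3, -1.3]
gripper_width: 0.13
t 30.9 tcp [447.4  55.9 144.5] rpy [1.7993e+02 1.2000e-01 1.7431e+02] F [-0.8 -0.3 -1.3] w 0.130
```

View pics/w15.png

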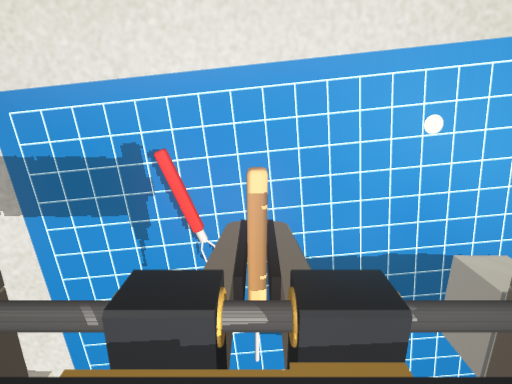

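```bash
python3 -m pendant '[[[14.8,-36.8,0,0,0,-8.43,0],[14.8,-36.8,0,0,0,-8.43,0],[14.8,-36.8,0,0,0,-8.43,0],[14.8,-36.8,0,0,0,-8.43,0],[14.8,-36.8,0,0,0,-8.43,0],[14.8,-36.8,0,0,0,-8.43,0],[14.8,-36.8,0,0,0,-8.43,0],[14.8,-36.8,0,0,0,-8.43,0]]]';python3 -m pendant '[[[14.8,-36.8,0,0,0,-8.43,0],[14.8,-36.8,0,0,0,-8.43,0],[0,0,0,0,0,0,0],[0,0,0,0,0,0,0],[0,0,0,0,0,0,0]]]'; python3 - <<'E'
from h import *
st(); shot("wrist","w16"); shot("top","c1")
E
```

```text
t: 31.75
tcp_pos: [0.5646, -0.2399, 0.1411]
ee_rot: [-3.138, -0.002, 1.859]
force: [1.3, -0.0, -0.2]
gripper_width: 0.127
t: 32.25
tcp_pos: [0.5942, -0.3107, 0.1417]
ee_rot: [-3.139, -0.002, 1.572]
force: [0.3, 0.2, -0.5]
gripper_width: 0.128
t 32.2 tcp [ 594.2 -310.7  141.7] rpy [-1.7984e+02 -1.1000e-01  9.0100e+01] F [ 0.3  0.2 -0.5] w 0.128
```

View pics/w16.png

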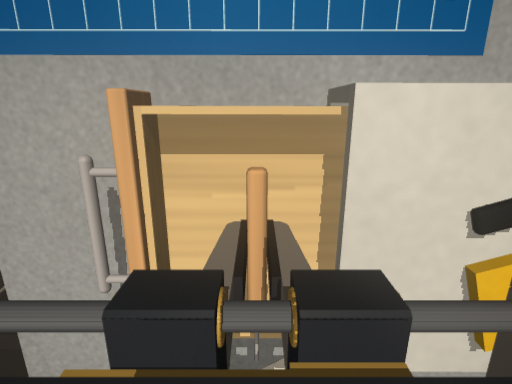

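View pics/c1.png

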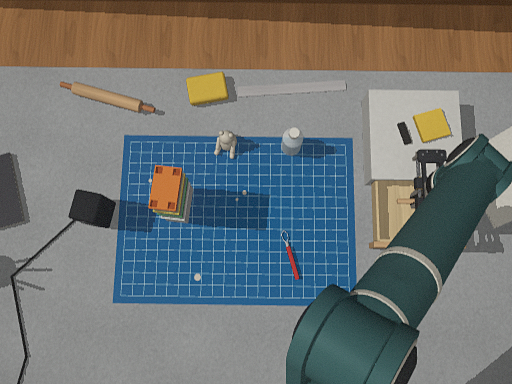

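```bash
python3 - <<'E'
from h import *
cal=eyes.calibration("wrist")
print("front inner rim",bp(cal,[(148,115),(160,260)],.058)*1000)
print("org edge",bp(cal,[(352,90),(345,170)],.08)*1000)
print("left wall inner rim",bp(cal,[(200,113),(300,115)],.058)*1000)
print("handle bar",bp(cal,[(86,165),(103,290)],.045)*1000)
E
```

```text
front inner rim [[ 511.07974109 -240.65538308   58.        ]
 [ 509.61021193 -363.13936272   58.        ]]
org edge [[ 657.53590207 -223.39731676   80.        ]
 [ 657.36046573 -278.22322749   80.        ]]
left wall inner rim [[ 550.60427854 -239.10831211   58.        ]
 [ 626.3670797  -240.42926346   58.        ]]
handle bar [[ 450.5379324  -281.84160257   45.        ]
 [ 448.13735323 -402.17858765   45.        ]]
```

```bash
python3 -m pendant '[[[0,0,-35,0,0,0,0],[0,0,-35,0,0,0,0],[0,0,-18,0,0,0,0],[0,0,-4,0,0,0,0],[0,0,0,0,0,0,0],[0,0,0,0,0,0,0]]]';python3 -m pendant '[[[0,0,-1.5,0,0,0,0],[0,0,0,0,0,0,0],[0,0,0,0,0,0,0]]]'
```

```text
t: 32.95
tcp_pos: [0.596, -0.313, 0.0533]
ee_rot: [3.139, 0.001, 1.571]
force: [0.9, 0.2, 1.0]
gripper_width: 0.132
t: 33.25
tcp_pos: [0.5954, -0.3125, 0.0507]
ee_rot: [3.141, 0.0, 1.571]
force: [0.5, 1.0, -0.3]
gripper_width: 0.128
```

```bash
python3 -m pendant '[[[0,0,-3,0,0,0,0],[0,0,0,0,0,0,0],[0,0,0,0,0,0,15],[0,0,0,0,0,0,30],[0,0,0,0,0,0,30],[0,0,0,0,0,0,30]]]';python3 -m pendant '[[[0,0,30,0,0,0,30],[0,0,35,0,0,0,30],[0,0,35,0,0,0,30],[0,0,0,0,0,0,30],[0,0,0,0,0,0,30]]]'; python3 - <<'E'
from h import *
st(); shot("wrist","w17")
E
```

```text
t: 33.85
tcp_pos: [0.5951, -0.3124, 0.0471]
ee_rot: [3.142, 0.0, 1.571]
force: [-0.2, -0.2, 0.1]
gripper_width: 0.3
t: 34.35
tcp_pos: [0.5954, -0.3124, 0.1479]
ee_rot: [3.14, 0.0, 1.571]
force: [0.3, 0.0, -0.9]
gripper_width: 0.296
t 34.4 tcp [ 595.4 -312.4  147.9] rpy [1.799e+02 1.000e-02 9.001e+01] F [ 0.3  0.  -0.9] w 0.296
```

View pics/w17.png

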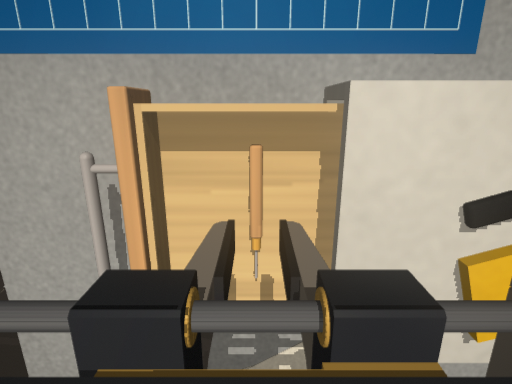

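```bash
python3 -m pendant '[[[-16.5,33,2,0,0,-8.1,45],[-16.5,33,2,0,0,-8.1,45],[-16.5,33,2,0,0,-8.1,45],[-16.5,33,2,0,0,-8.1,45],[-16.5,33,2,0,0,-8.1,45],[-16.5,33,2,0,0,-8.1,45],[-16.5,33,2,0,0,-8.1,45],[-16.5,33,2,0,0,-8.1,45]]]';python3 -m pendant '[[[-16,30.5,2,0,0,-8.1,45],[0,0,0,0,0,0,45],[0,0,0,0,0,0,45],[0,0,0,0,0,0,45]]]'; python3 wtool.py loop w18
```

```text
t: 35.2
tcp_pos: [0.4613, -0.047, 0.162]
ee_rot: [-3.141, 0.002, 0.434]
force: [0.8, 0.2, 1.0]
gripper_width: 0.446
t: 35.6
tcp_pos: [0.4473, -0.0189, 0.1649]
ee_rot: [3.141, 0.0, 0.298]
force: [0.4, -0.2, -0.7]
gripper_width: 0.449
t 35.6 tcp [447.3 -18.9 164.9] rpy [1.7994e+02 2.0000e-02 1.7090e+01] F [ 0.4 -0.2 -0.7] w 0.449
rect c [445. -21.] wh [87.8 11.2] yaw 16.4 | mean [446.6 -20.5] n 863 | d from tcp: rect [-2.3 -2.1] mean [-0.6 -1.6] dyaw -0.7
```

View pics/w18.png

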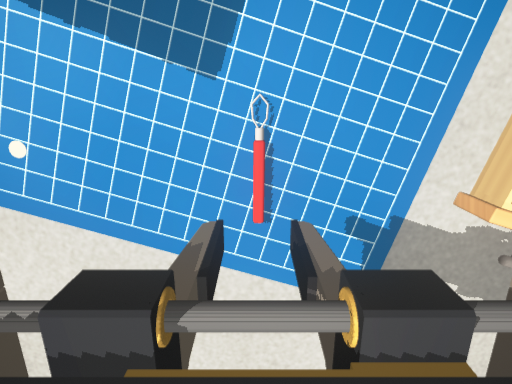

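Centred well enough; grasp it.

```bash
python3 -m pendant '[[[-1,-1.5,-35,0,0,-0.5,45],[0,0,-40,0,0,0,45],[0,0,-35,0,0,0,45],[0,0,-22,0,0,0,45],[0,0,-9,0,0,0,45],[0,0,0,0,0,0,45],[0,0,0,0,0,0,45]]]';python3 -m pendant '[[[0,0,0,0,0,0,0],[0,0,0,0,0,0,0],[0,0,0,0,0,0,0],[0,0,0,0,0,0,0],[0,0,0,0,0,0,0]]]' 15
```

```text
t: 36.35
tcp_pos: [0.4466, -0.0209, 0.0244]
ee_rot: [3.141, -0.001, 0.287]
force: [-0.0, -0.0, 0.3]
gripper_width: 0.45
t: 36.85
tcp_pos: [0.4463, -0.0192, 0.0243]
ee_rot: [3.142, -0.0, 0.29]
force: [0.7, -0.3, 1.6]
gripper_width: 0.131
```

```bash
python3 -m pendant '[[[0,0,30,0,0,0,0],[0,0,45,0,0,0,0],[0,0,45,0,0,0,0],[9.9,-34.3,0,0,0,7.34,0],[9.9,-34.3,0,0,0,7.34,0],[9.9,-34.3,0,0,0,7.34,0],[9.9,-34.3,0,0,0,7.34,0],[9.9,-34.3,0,0,0,7.34,0]]]';python3 -m pendant '[[[9.9,-34.3,0,0,0,7.34,0],[9.9,-34.3,0,0,0,7.34,0],[9.9,-34.3,0,0,0,7.34,0],[9.9,-34.3,0,0,0,7.34,0],[9.9,-34.3,0,0,0,7.34,0],[0,0,0,0,0,0,0],[0,0,0,0,0,0,0],[0,0,0,0,0,0,0]]]'; python3 - <<'E'
from h import *
st(); shot("wrist","w19")
E
```

```text
t: 37.65
tcp_pos: [0.4958, -0.1917, 0.144]
ee_rot: [-3.141, -0.0, 0.936]
force: [1.4, 0.4, -0.0]
gripper_width: 0.124
t: 38.45
tcp_pos: [0.5449, -0.3607, 0.1435]
ee_rot: [-3.141, -0.002, 1.571]
force: [-0.4, -0.0, -0.5]
gripper_width: 0.13
t 38.5 tcp [ 544.9 -360.7  143.5] rpy [-1.7995e+02 -9.0000e-02  9.0010e+01] F [-0.4 -0.  -0.5] w 0.130
```

View pics/w19.png

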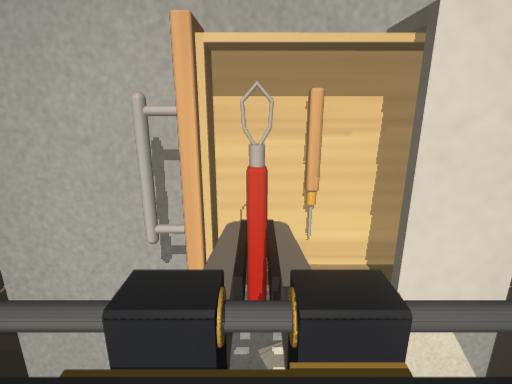

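```bash
python3 -m pendant '[[[0,0,-35,0,0,0,0],[0,0,-35,0,0,0,0],[0,0,-18,0,0,0,0],[0,0,-5,0,0,0,0],[0,0,0,0,0,0,0],[0,0,0,0,0,0,0],[0,0,-2.5,0,0,0,0],[0,0,0,0,0,0,0]]]';python3 -m pendant '[[[0,0,-1,0,0,0,15],[0,0,0,0,0,0,25],[0,0,0,0,0,0,25],[0,0,0,0,0,0,25]]]';python3 -m pendant '[[[0,0,30,0,0,0,25],[0,0,35,0,0,0,25],[0,0,35,0,0,0,25],[0,0,0,0,0,0,25],[0,0,0,0,0,0,25]]]'; python3 - <<'E'
from h import *
st(); shot("wrist","w20")
E
```

```text
t: 39.3
tcp_pos: [0.5455, -0.3626, 0.0494]
ee_rot: [3.14, 0.001, 1.571]
force: [-0.7, 0.6, -1.1]
gripper_width: 0.127
t: 39.7
tcp_pos: [0.5451, -0.3624, 0.0477]
ee_rot: [3.141, 0.0, 1.571]
force: [-0.4, 0.4, 0.2]
gripper_width: 0.254
t: 40.2
tcp_pos: [0.5454, -0.3624, 0.1484]
ee_rot: [3.14, 0.0, 1.571]
force: [0.2, 0.4, -0.5]
gripper_width: 0.25
t 40.2 tcp [ 545.4 -362.4  148.4] rpy [1.799e+02 2.000e-02 9.000e+01] F [ 0.2  0.4 -0.5] w 0.250
```

View pics/w20.png

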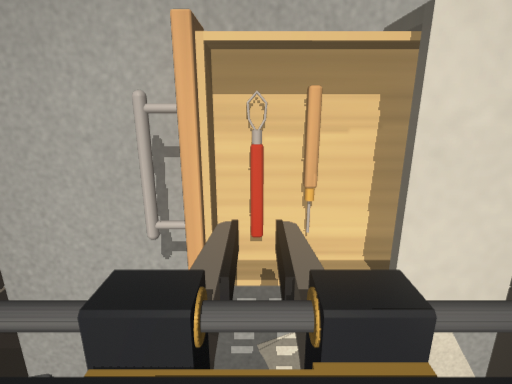

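```bash
python3 -m pendant '[[[-37,5,0,0,0,0,0],[-37,5,0,0,0,0,0],[-37,5,0,0,0,0,0],[-37,5,0,0,0,0,0],[0,0,-35,0,0,0,0],[0,0,-40,0,0,0,0],[0,0,-25,0,0,0,0],[0,0,0,0,0,0,0]]]'; python3 -m pendant '[[[0,0,0,0,0,0,0],[0,0,0,0,0,0,0]]]'; python3 - <<'E'
from h import *
st(); shot("wrist","w21"); shot("scene","c2")
E
```

```text
t: 41.05
tcp_pos: [0.3941, -0.3402, 0.0437]
ee_rot: [-3.134, -0.005, 1.57]
force: [-0.3, -1.1, 0.6]
gripper_width: 0.004
t: 41.25
tcp_pos: [0.3974, -0.343, 0.0484]
ee_rot: [3.141, 0.001, 1.571]
force: [0.5, 0.5, 0.6]
gripper_width: 0.004
t 41.2 tcp [ 397.4 -343.    48.4] rpy [1.7995e+02 6.0000e-02 8.9980e+01] F [0.5 0.5 0.6] w 0.004
```

View pics/w21.png

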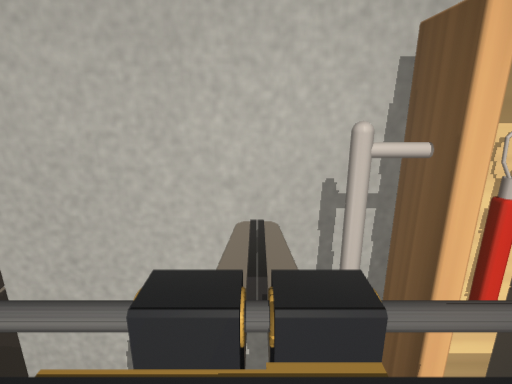

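View pics/c2.png

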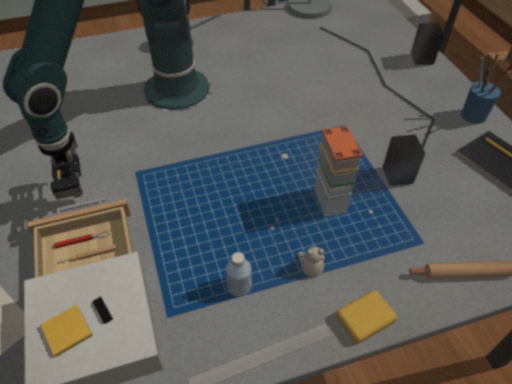

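```bash
python3 -m pendant '[[[10,0,-3,0,0,0,0],[10,0,0,0,0,0,0],[12,0,0,0,0,0,0],[14,0,0,0,0,0,0],[14,0,0,0,0,0,0],[14,0,0,0,0,0,0],[14,0,0,0,0,0,0],[14,0,0,0,0,0,0]]]'; python3 -m pendant '[[[14,0,0,0,0,0,0],[14,0,0,0,0,0,0],[14,0,0,0,0,0,0],[8,0,0,0,0,0,0],[6,0,0,0,0,0,0],[0,0,0,0,0,0,0]]]'; python3 - <<'E'
from h import *
st(); shot("wrist","w22"); shot("scene","c3")
E
```

```text
t: 42.15
tcp_pos: [0.5003, -0.3423, 0.0445]
ee_rot: [-3.141, 0.0, 1.571]
force: [-1.7, -0.5, 1.8]
gripper_width: 0.002
t: 42.75
tcp_pos: [0.556, -0.342, 0.0444]
ee_rot: [3.141, 0.0, 1.572]
force: [-0.2, 0.2, 0.4]
gripper_width: 0.006
t 42.8 tcp [ 556.  -342.    44.4] rpy [1.7997e+02 1.0000e-02 9.0040e+01] F [-0.2  0.2  0.4] w 0.006
```

View pics/w22.png

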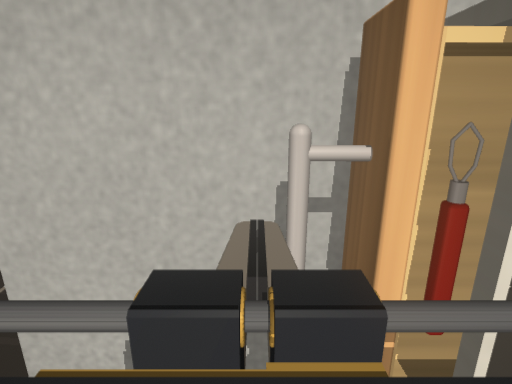

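```bash
python3 -m pendant '[[[8,0,0,0,0,0,0],[8,0,0,0,0,0,0],[5,0,0,0,0,0,0],[3,0,0,0,0,0,0],[0,0,0,0,0,0,0]]]'; python3 -m pendant '[[[3,0,0,0,0,0,0],[2,0,0,0,0,0,0],[0,0,0,0,0,0,0]]]'
```

```text
t: 43.35
tcp_pos: [0.5799, -0.3422, 0.0446]
ee_rot: [3.141, 0.0, 1.571]
force: [-1.0, -1.0, 0.1]
gripper_width: 0.005
t: 43.65
tcp_pos: [0.5844, -0.3423, 0.0446]
ee_rot: [3.141, 0.0, 1.571]
force: [-1.3, 0.0, -0.2]
gripper_width: 0.003
```

```bash
python3 - <<'E'
from h import *
st(); im,cal,_=shot("wrist","w23")
E
```

```text
t 43.6 tcp [ 584.4 -342.3   44.6] rpy [179.98   0.    90.01] F [-1.3  0.  -0.2] w 0.003
```

View pics/w23.png

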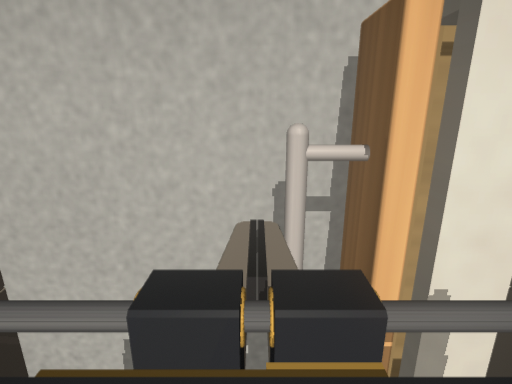

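Still about 15–20 mm open; keep pushing gently.

```bash
python3 -m pendant '[[[4,0,0,0,0,0,0],[4,0,0,0,0,0,0],[3,0,0,0,0,0,0],[0,0,0,0,0,0,0]]]'; python3 -m pendant '[[[3,0,0,0,0,0,0],[2,0,0,0,0,0,0],[0,0,0,0,0,0,0]]]'; python3 -m pendant '[[[2,0,0,0,0,0,0],[0,0,0,0,0,0,0]]]'
```

```text
t: 44.1
tcp_pos: [0.5896, -0.3425, 0.0445]
ee_rot: [-3.131, -0.004, 1.569]
force: [-15.0, 4.3, 12.6]
gripper_width: 0.005
t: 44.4
tcp_pos: [0.5898, -0.3425, 0.0445]
ee_rot: [-3.123, -0.007, 1.568]
force: [-27.7, 7.8, 21.8]
gripper_width: 0.01
t: 44.6
tcp_pos: [0.5899, -0.3425, 0.0445]
ee_rot: [-3.12, -0.009, 1.567]
force: [-32.4, 8.9, 25.6]
gripper_width: 0.007
```

```bash
python3 -m pendant '[[[-8,0,0,0,0,0,0],[-10,0,0,0,0,0,0],[0,0,0,0,0,0,0]]]'; python3 - <<'E'
from h import *
st(); im,cal,_=shot("wrist","w24"); im,cal,_=shot("scene","c4")
c=proj(cal,[0.62,-0.33,0.07])[0].astype(int); print(c)
cv2.imwrite("pics/c4z.png",cv2.resize(im[170:330,10:180],None,fx=3.6,fy=3.6,interpolation=cv2.INTER_CUBIC))
E
```

```text
t: 44.9
tcp_pos: [0.5835, -0.3428, 0.0448]
ee_rot: [3.141, 0.0, 1.57]
force: [-0.2, -0.6, 0.7]
gripper_width: 0.005
t 44.9 tcp [ 583.5 -342.8   44.8] rpy [1.7998e+02 2.0000e-02 8.9940e+01] F [-0.2 -0.6  0.7] w 0.005
[ 86 251]
```

View pics/w24.png

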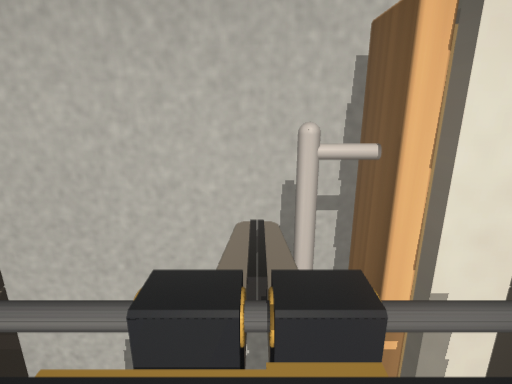

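View pics/c4z.png

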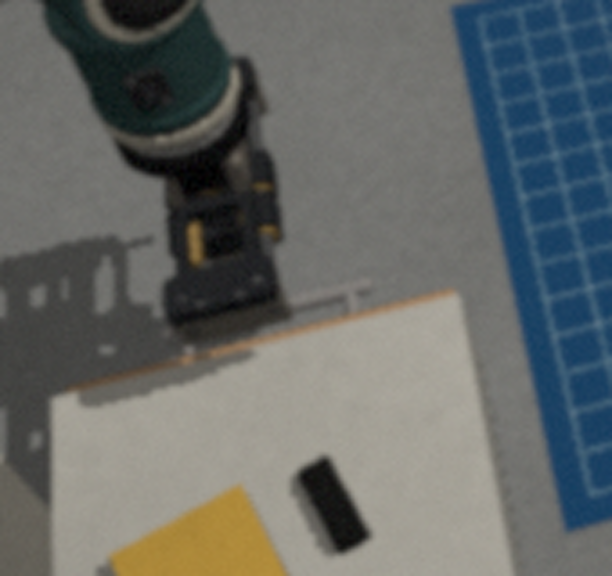

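```bash
python3 - <<'E'
from h import *
cal=eyes.calibration("wrist")
print("bar L,R",bp(cal,[(299,180),(319,180)],.045)*1000)
print("front top back edge",bp(cal,[(446,80),(432,180)],.07)*1000, "front face top",bp(cal,[(422,80),(408,180)],.075)*1000)
print("org",bp(cal,[(480,30),(460,120),(447,200)],.08)*1000)
im=cv2.imread("pics/w24.png"); cv2.imwrite("pics/w24z.png",cv2.resize(im[0:260,350:512],None,fx=4,fy=2.3))
E
```

```text
bar L,R [[ 605.53606545 -301.85958671   45.        ]
 [ 615.76048668 -301.86122181   45.        ]]
front top back edge [[ 657.36243137 -255.60706862   70.        ]
 [ 658.38444228 -295.60983343   70.        ]] front face top [[ 645.41987467 -255.98409308   75.        ]
 [ 645.55283313 -294.35614042   75.        ]]
org [[ 660.20132093 -240.26007686   80.        ]
 [ 658.97598462 -270.26336368   80.        ]
 [ 659.61192506 -301.30932213   80.        ]]
```

View pics/w24z.png

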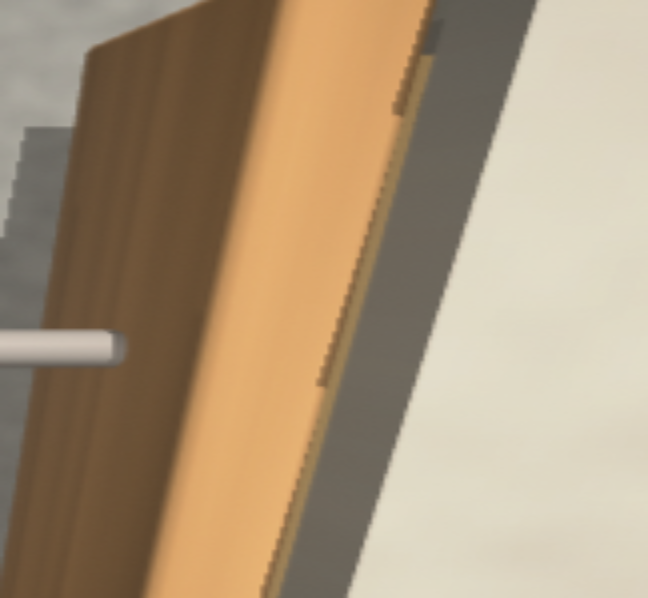

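```bash
python3 -m pendant '[[[-15,0,0,0,0,0,0],[-20,0,30,0,0,0,0],[-30,0,35,0,0,0,0],[-40,0,35,0,0,0,0],[-40,0,30,0,0,0,0],[-40,20,0,0,0,0,0],[-20,40,0,0,0,0,0],[0,40,0,0,0,0,0]]]'; python3 -m pendant '[[[0,40,0,0,0,0,0],[0,40,0,0,0,0,0],[0,0,0,0,0,0,0],[0,0,0,0,0,0,0]]]'; python3 - <<'E'
from h import *
st(); im,cal,_=shot("top","d1")
cv2.imwrite("pics/d1z.png",cv2.resize(im[80:280,360:475],None,fx=4,fy=3,interpolation=cv2.INTER_CUBIC))
E
```

```text
t: 45.8
tcp_pos: [0.3794, -0.2421, 0.1729]
ee_rot: [3.14, -0.001, 1.566]
force: [1.5, 0.0, 0.0]
gripper_width: 0.0
t: 46.2
tcp_pos: [0.3827, -0.1618, 0.173]
ee_rot: [3.14, 0.0, 1.574]
force: [0.8, -1.0, -0.7]
gripper_width: 0.008
t 46.2 tcp [ 382.7 -161.8  173. ] rpy [1.7989e+02 2.0000e-02 9.0170e+01] F [ 0.8 -1.  -0.7] w 0.008
```

View pics/d1z.png

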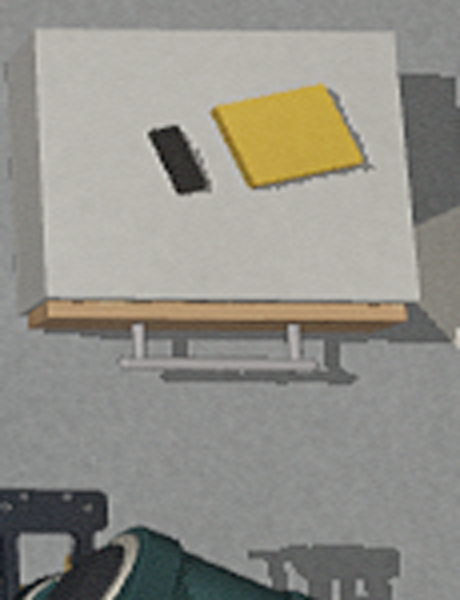

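View pics/d1.png

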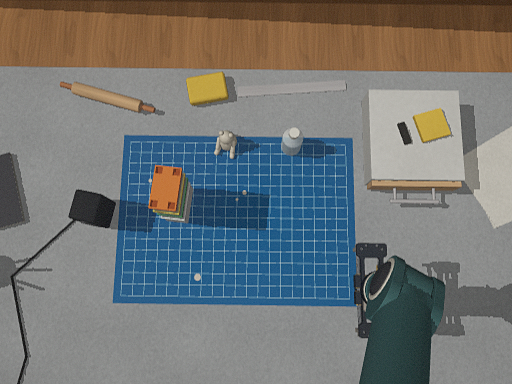

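```bash
python3 -m pendant '[[[34,-30,4,0,0,0,0],[34,-30,4,0,0,0,0],[34,-30,4,0,0,0,0],[34,-30,4,0,0,0,0],[34,-30,0,0,0,0,0],[34,-30,0,0,0,0,0],[34,-30,0,0,0,0,0],[34,-30,0,0,0,0,0]]]'; python3 -m pendant '[[[0,0,0,0,0,0,0],[0,0,0,0,0,0,0],[0,0,0,0,0,0,0]]]'; python3 - <<'E'
from h import *
st(); im,cal,_=shot("wrist","d2"); print(-cal["world_to_cam"][:3,:3].T@cal["world_to_cam"][:3,3])
cv2.imwrite("pics/d2z.png",cv2.resize(im[0:260,200:330],None,fx=6,fy=2.3,interpolation=cv2.INTER_NEAREST))
E
```

```text
t: 47.05
tcp_pos: [0.654, -0.4059, 0.1877]
ee_rot: [-3.141, 0.001, 1.569]
force: [1.2, -1.6, 1.0]
gripper_width: 0.005
t: 47.35
tcp_pos: [0.6522, -0.4032, 0.1881]
ee_rot: [-3.141, -0.0, 1.569]
force: [-0.5, 0.4, 0.1]
gripper_width: 0.004
t 47.4 tcp [ 652.2 -403.2  188.1] rpy [-1.7995e+02 -2.0000e-02  8.9900e+01] F [-0.5  0.4  0.1] w 0.004
[ 0.65136517 -0.32580077  0.3363562 ]
```

View pics/d2.png

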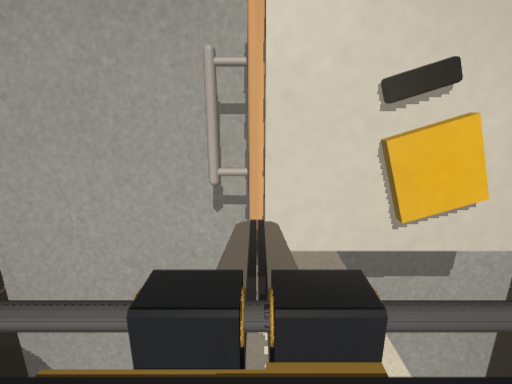

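View pics/d2z.png

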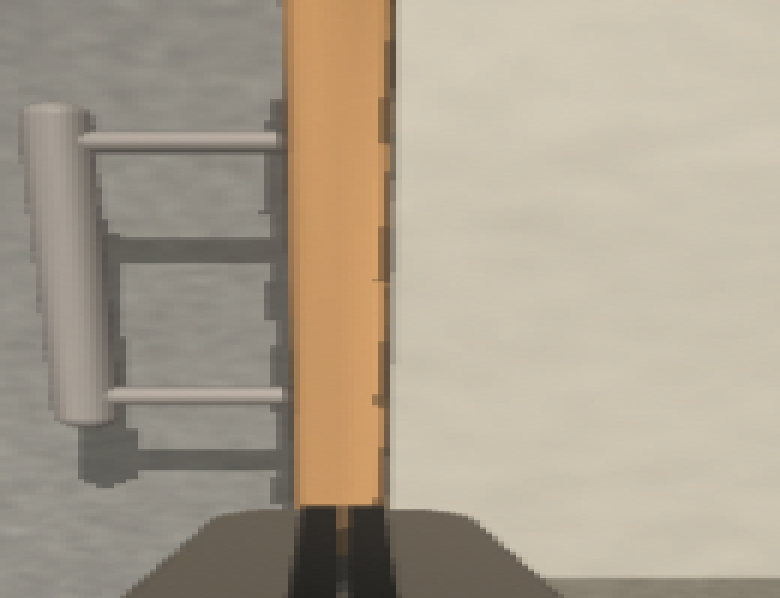

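```bash
python3 -m pendant '[[[-30,0,30,0,0,0,0],[-30,0,30,0,0,0,0],[0,0,0,0,0,0,0],[0,0,0,0,0,0,0]]]'; python3 - <<'E'
from h import *
st(); im,cal,_=shot("scene","e1"); im2,_,_=shot("top","e2")
c=proj(cal,[0.6,0.283,0.11])[0].astype(int)
z=cv2.resize(im[c[1]-50:c[1]+50,c[0]-50:c[0]+50],(384,384),interpolation=cv2.INTER_CUBIC)
cv2.imwrite("pics/e3.png",cv2.resize(np.hstack([im[:,:400],z]),(800,392)))
E
```

```text
t: 47.8
tcp_pos: [0.5934, -0.402, 0.2505]
ee_rot: [3.138, -0.0, 1.57]
force: [0.3, -0.1, -0.0]
gripper_width: 0.005
t 47.8 tcp [ 593.4 -402.   250.5] rpy [ 1.7979e+02 -1.0000e-02  8.9970e+01] F [ 0.3 -0.1 -0. ] w 0.005
```

View pics/e3.png

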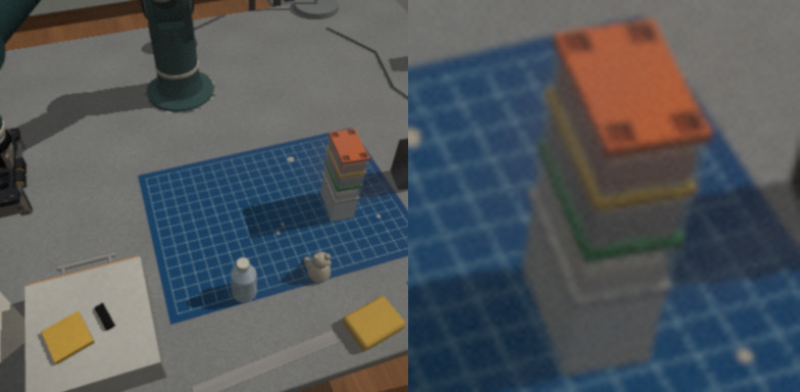

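The tower is straight, the drawer is shut, and the bear and bottle haven't moved. The arm is clear of everything, so I'm handing the job in.

```bash
python3 - <<'E'
from workcell import arm
print(arm.finish_job())
E
```

```text
the job is handed in; nothing more can be done
None
```

I finished the job and handed it in at about 48 s of the 210 s allowed; no verdict is reported.

**Tower:** I put the white lid on the big tub, then stacked the green, yellow and orange tubs on it in that order. After each placing, the wrist camera put the tub within about 1 mm of the one below. Yaw agreed to about 0.1°, and the sizes at the expected heights matched. The last scene picture shows a straight tower.

**Tools:** Only the needle and loop tools were on the desk. I laid both in the drawer and saw them flat on its floor before closing it. I couldn't see them once it was shut.

**Drawer:** I pushed it until it hit a hard stop, where the force rose to about 32 N along the push and 26 N upwards. It looks shut, but I can't tell exactly how far. The view from above shows a 1–2 pixel dark line at the front (about 1–2 mm at most, partly shadow), under the 4 mm limit.

**Bystanders:** The clay bear and water bottle looked unmoved in the last pictures. The loudspeaker was last seen in place in the top view at about 46 s; the last scene picture I viewed cut most of it off. I compared these by eye and did not measure them.

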